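# Desk set put back: ink bottle, stamp, stapler and pen each to its own stand

## Robot

A 7-joint arm with a two-finger parallel gripper is mounted at the origin on the work surface; the furniture and walls round the work are solid. World frame = base frame: x ahead of the robot, y to its left, z up, the work surface at z = 0. Lengths are in m, angles in degrees, forces in N, time in s.
With the tool pointing down it reaches from about 0.35 to 0.775 m from the base axis. Payload 3.1 kg.
Tool frame: the origin (TCP) lies midway between the tips of the shut fingers; the grasp point (between the pads) lies 19 mm behind it; z points along the fingers, y is the direction in which the jaws open and shut (so a half turn about z gives the same grasp; the last joint's range is limited). The gripper opens to 85 mm and grips with 20 to 120 N. Pads are 22 mm wide; open, the fingers measure 114 mm over their backs; the gripper's body (76 mm by 85 mm) begins 54 mm behind the grasp point. The pads swing forward as they close: fully open they stand 13 mm farther back than shut.
Start: joints at [-77.389, 17.813, 0.802, 86.603, -0.252, 75.585, -1.558], TCP at [0.142, 0.531, 0.231] pointing down, gripper open.
Joint ranges: [-154.91, 154.91], [-16.99, 109.72], [-72.82, 74.43], [7.12, 147.25], [-82.49, 262.49], [11.32, 116.49], [-174.64, 174.64]. Speed limits (degrees/s): [159.86, 159.86, 180, 180, 180, 180, 180].

## Interface

Orientations are given as [roll, pitch, yaw] about the fixed x, y, z axes, in that order (R = Rz(yaw) Ry(pitch) Rx(roll)).
In Python, from plant import bot, imaging, finish_job gives the robot as it stands.
- The arm moves only by the shell command python3 -m jog 'ROWS' [FORCE]. ROWS is JSON, a list of rows, each a list of 7 numbers: the turn, a rotation vector about the tool's x, y, z normalised to -1 to 1, where 1 is 8 degrees, then the shift along the tool's x, y, z normalised to -1 to 1, where 1 is 30 mm, then the closure, from -1 (fully open) to 1 (shut). In form: [[wx, wy, wz, x, y, z, hand], ...]. A call has 1 to 10 rows; each row shifts and turns the commanded pose from where the row before left it, along the tool's axes as they then stand; what a row does not reach is not made up. A row lasts 1/10 s, in which the tool goes at most 50 mm and 8.59 degrees, less where a joint would pass 70% of its speed; a pose out of reach is approached as far as the arm can. A call with a number of a shift or a turn outside -1 to 1 is refused whole. A call with a gripper value outside its range is refused whole. The fingers move at their own pace and stop on an object; FORCE is the grip in N (left out, the last holds). Time passes only in rows, so rows that do not move let the fingers close. It gives the time, the measured TCP pose, the force and the opening at its end, in the units of the state.
- bot.state(): the state, without advancing time (a new reading comes with each control period).
- imaging.read_camera(name): name is "scene" or "side" or "wrist"; returns (picture, depth): 480x640x3 uint8, blue, green, red; 480x640 float32, m along the optical axis (not along the pixel's ray), 0 where there is no reading.
- imaging.camera_model(name): a dict with "fx", "fy", "cx", "cy" (pixels), "R" (3x3) and "t" (3): a world point X has camera coordinates R X + t. Camera axes: x right, y down, z forward; pixel columns grow to the right and rows downward; lengths in m; the calibration is good to about 2 mm. A picture is of the moment at which its call begins: read the wrist's pose just before it. camera_model takes no time and is no camera call; for the wrist camera it gives the pose at the moment of the call.
- finish_job(): hands the job in, once; it reports no verdict.
The state is a dict: "time_s": time; "qpos": joint angles; "qvel": joint speeds; "tau": joint torques, N m; "ee_pos": TCP position; "tool_rot": TCP orientation; "force": force on the tool from outside, world axes, zero at the start; "wrist_torque": the same for the moment, N m; "gripper_width": finger opening in m.
Only numpy, scipy, OpenCV 4.12 (cv2) and the standard library are available. Lean on these libraries where they do the work, as an engineer would, in place of code of your own. Each camera call takes 0.05 s, during which the arm holds its last target.

## Task

Clear up the writing things: put the ink bottle, the rubber stamp, the stapler and the pen each back, properly seated, in the walnut stand of the desk set that is made for it (the ink bottle in the square well, the stamp in the short oblong pocket, the stapler in the long trough, the pen across the two V-shaped cradles). Put the ink bottle away first, before it gets knocked over, and keep it upright; only then move the others. Leave the clock and the mug where they are.

Things in the scene. Friction and masses are not known exactly. Their poses are not given: they have to be found in the camera images.
- bottle_mid (a point): Loose square ink bottle of dark blue glass with a round black cap, standing upright: body 48 x 48 mm (corners cut) and 34 mm high, shoulder 38 mm wide from 34 to 43 mm, cap 32 mm in diameter from 43 to 58 mm above the underside; 0.14 kg. The point is on its upright axis, half-way up (29 mm above its underside); z is up, x and y are square to the sides of the body. Take it by the cap and shoulder, or by the body higher than 12 mm above the underside.
- stamp_mid (a point): Loose hand stamp standing upright: oblong wooden foot 24 mm (its x) by 48 mm (its y) and 18 mm high, with a turned black handle about 24 mm in diameter from 18 to 66 mm above the underside (thickest near the top, with a thinner neck below); 0.045 kg. The point is on the handle's axis, half-way up (33 mm above the underside). z is up.
- stapler_mid (a point): Loose black desk stapler standing on its base: 36 mm wide (its x), 153 mm long (its y), 44 mm high; the base is 36 mm wide and 8 mm high, the closed arm above it 24 mm wide from 26 to 44 mm above the underside; it does not open; 0.31 kg. The point is at its centre, half-way up (22 mm above the underside). Grip it across its width near the middle. z is up.
- pen_mid (a point): Loose black capped fountain pen lying on the desk: round, 13 mm thick, 132 mm long along its y axis; it can roll; 0.028 kg. The point is at its centre, on its axis (7 mm above the desk at the start). Grip it across at the middle. Its x and z axes turn as it rolls.
- bottle_well (a point): Fixed walnut stand for the ink bottle: block 94 x 94 mm, 18 mm high, with a square grey felt-lined well 64 x 64 mm, 10 mm deep. The point is the centre of the well's floor, 8 mm above the desk; x and y run along the sides, z is up.
- stamp_pocket (a point): Fixed walnut stand for the stamp: block 70 mm (its x) by 94 mm (its y), 16 mm high, with an oblong grey felt-lined pocket 40 mm (x) by 64 mm (y), 8 mm deep. The point is the centre of the pocket's floor, 8 mm above the desk; z is up.
- stapler_trough (a point): Fixed walnut dock for the stapler: 78 mm (its x) by 196 mm (its y), 16 mm high, with a grey felt-lined trough 54 mm (x) by 172 mm (y), 8 mm deep. In the middle of both long sides the wall is missing over 58 mm, to give fingers room. The point is the centre of the trough's floor, 8 mm above the desk; z is up. The stapler may lie either way round.
- pen_cradle (a point): Fixed walnut pen rest: low plinth 62 mm (its x) by 112 mm (its y), 8 mm high, with two upright V-shaped cradles, each 12 mm thick, 80 mm apart centre to centre along y (68 mm free between them), the V opening upward to about 40 mm wide; the bottom of the V is 26 mm and its tips about 43 mm above the desk. The point is where the middle of a resting pen's axis comes, half-way between the cradles, 34 mm above the desk; the pen lies along its y axis, either way round. z is up.
- desk_clock: Bystander: small round brass desk clock on a walnut foot 36 x 80 mm, 87 mm high, loose. Origin under its centre.
- mug: Bystander: cream mug, 84 mm across, 91 mm high, standing loose on a leather coaster. Origin in the middle of its underside's outline, handle included (the handle is at its -y side).
Not all that is in view belongs to the job. What is meant by the part that bears bottle_mid is not green or pink, and is the larger of those in its own colour.

How it is judged:
By the outcome, as a careful person would: the job done as asked, in the order asked, and still so for the second after the job is handed in, with the robot touching nothing.
It also fails if it takes over 112 s, if anything falls off the work surface, if the arm or the gripper's body presses on something with over 40 N, if the wrist force passes 120 N, or if a joint passes its speed limit or range.

## Working session

There is one attempt and no reset: what is moved stays moved. The work goes in short steps, Python scripts to look and compute and a shell command to move; the robot and the scene stay as the last step left them, time stands still between calls to the robot, and variables do not carry over. Pictures are saved under pics/ and viewed, and the job is handed in when it is done.

```bash
ls; mkdir -p pics; python3 - <<'E'
from plant import bot, imaging
import cv2,json
print(bot.state())
for n in ("scene","side","wrist"):
    m=imaging.camera_model(n); p,d=imaging.read_camera(n)
    cv2.imwrite(f"pics/{n}0.png",p); print(n,{k:(v.round(4).tolist() if hasattr(v,'round') and hasattr(v,'tolist') else v) for k,v in m.items()})
    import numpy as np; np.savez(f"{n}0.npz",p=p,d=d,R=m["R"],t=m["t"],K=[m[k] for k in("fx","fy","cx","cy")])
E
```

```text
pics
{'time_s': 0.0, 'qpos': array([-77.39011881,  17.86338053,   0.80283459,  86.69166856,
        -0.25301149,  75.58441702,  -1.55883301]), 'qvel': array([0.08347272, 0.11720992, 0.03077331, 0.00719501, 0.00071804,
       0.00934823, 0.02881543]), 'tau': array([-9.57220914e-05, -3.79907513e+01,  1.46000781e-01, -2.30590761e+01,
        1.21382557e-02,  1.35708277e-02,  1.29703608e-05]), 'ee_pos': array([0.1421471 , 0.53055913, 0.23019496]), 'tool_rot': array([-1.79862402e+02,  5.11250251e-03,  1.65003578e+02]), 'force': array([0.91580895, 0.26656746, 0.86237475]), 'wrist_torque': array([0.00681837, 0.04592093, 0.03770227]), 'gripper_width': 0.08547934948699616}
scene {'fx': 500.9676709571462, 'fy': 500.9676709571462, 'cx': 317.8087697138729, 'cy': 232.975809758591, 'R': [[0.8347, -0.5505, -0.018], [-0.3041, -0.4334, -0.8483], [0.4592, 0.7135, -0.5292]], 't': [-0.3608, 0.1998, 0.8328]}
side {'fx': 539.8698106698587, 'fy': 539.8698106698587, 'cx': 316.9238025400178, 'cy': 226.39708499926581, 'R': [[-0.9683, -0.2497, -0.0111], [-0.1271, 0.5304, -0.8382], [0.2152, -0.8102, -0.5453]], 't': [0.4323, 0.0906, 1.2698]}
wrist {'fx': 363.38980045439547, 'fy': 363.38980045439547, 'cx': 314.65647652660164, 'cy': 236.90438132351954, 'R': [[0.259, 0.9659, -0.0027], [0.9335, -0.2496, 0.2574], [0.248, -0.0692, -0.9663]], 't': [-0.5494, -0.0334, 0.3795]}
```

View pics/scene0.png

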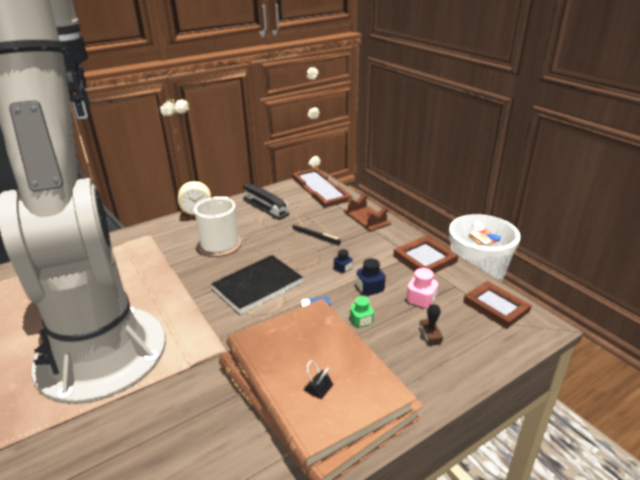

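View pics/side0.png

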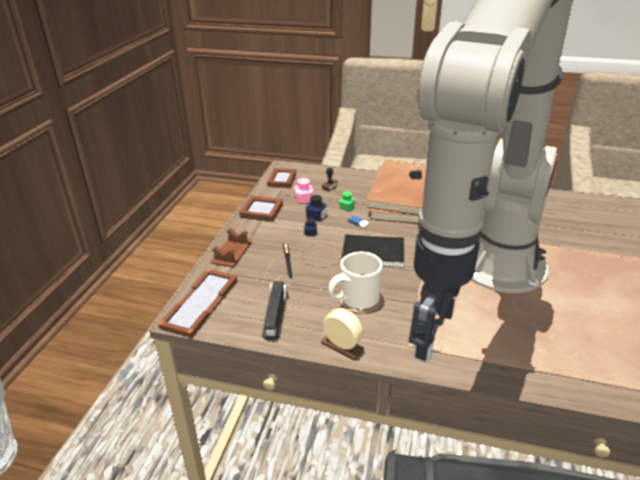

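View pics/wrist0.png

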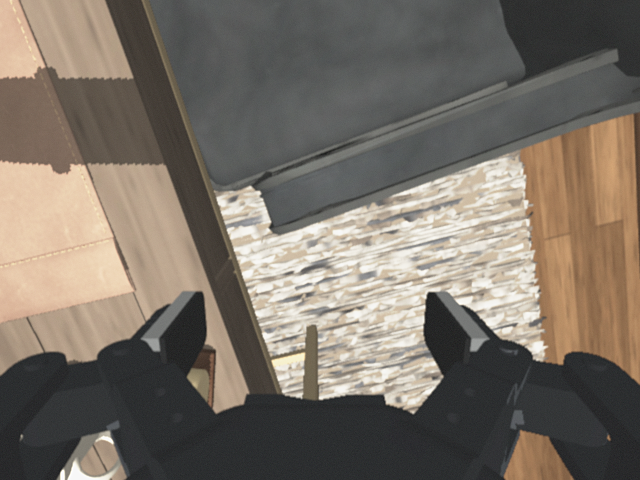

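The larger bottle at scene (370,277), the small blue one at (343,261), green at (362,312) and pink at (422,288) are the candidates. The larger dark blue one fits the description. I'll confirm it in a crop and measure.

```bash
cat > h.py <<'E'
import numpy as np, cv2
def load(n,i=0):
    z=np.load(f"{n}{i}.npz"); return z
def cloud(z):
    fx,fy,cx,cy=z["K"]; d=z["d"]; v,u=np.mgrid[:480,:640]
    c=np.stack([(u-cx)/fx*d,(v-cy)/fy*d,d],-1)
    w=(c-z["t"])@z["R"]; w[d<=0]=np.nan; return w
def proj(z,X):
    fx,fy,cx,cy=z["K"]; c=z["R"]@np.array(X)+z["t"]; return c[0]/c[2]*fx+cx,c[1]/c[2]*fy+cy
def ray(z,u,v,h):
    fx,fy,cx,cy=z["K"]; R=z["R"]; C=-R.T@z["t"]; d=R.T@np.array([(u-cx)/fx,(v-cy)/fy,1]); return C+d*(h-C[2])/d[2]
E
python3 - <<'E'
from h import *
# top-down map from both cameras depth, colours
for n in("scene","side"):
    z=load(n); w=cloud(z)
    p=z["p"]
    c=p[150:350,280:560] if n=="scene" else p[150:350,150:430]
    cv2.imwrite(f"pics/{n}crop0.png",cv2.resize(c,None,fx=2.85,fy=2.85,interpolation=cv2.INTER_CUBIC))
    # orthomap on plane z=0.016: x 0.2..1.0,y -0.5..0.6
    m=np.zeros((600,800,3),np.uint8)
    ys,xs=np.mgrid[:600,:800]
    X=0.2+ (600-ys)/600*0.75; Y=0.5-xs/800*1.0
    P=np.stack([X,Y,np.full_like(X,.016)],-1)
    c=P@z["R"].T+z["t"]; fx,fy,cx,cy=z["K"]
    m=cv2.remap(p,(c[...,0]/c[...,2]*fx+cx).astype(np.float32),(c[...,1]/c[...,2]*fy+cy).astype(np.float32),cv2.INTER_LINEAR)
    cv2.imwrite(f"pics/{n}ortho0.png",m)
    for u,v in ([(370,277),(425,254),(497,303),(320,185),(317,234)] if n=="scene" else [(316,208),(262,207)]):
        print(n,u,v,w[v,u].round(3),z["d"][v,u])
E
```

```text
scene 370 277 [ 0.467 -0.126  0.035] 0.93893
scene 425 254 [ 0.633 -0.102  0.009] 1.0454055
scene 497 303 [ 0.63  -0.291  0.009] 0.90980995
scene 320 185 [0.634 0.295 0.007] 1.3309731
scene 317 234 [0.49  0.09  0.011] 1.1166064
side 316 208 [ 0.475 -0.1    0.031] 1.4360473
side 262 207 [ 0.63  -0.108  0.008] 1.4881203
```

View pics/scenecrop0.png

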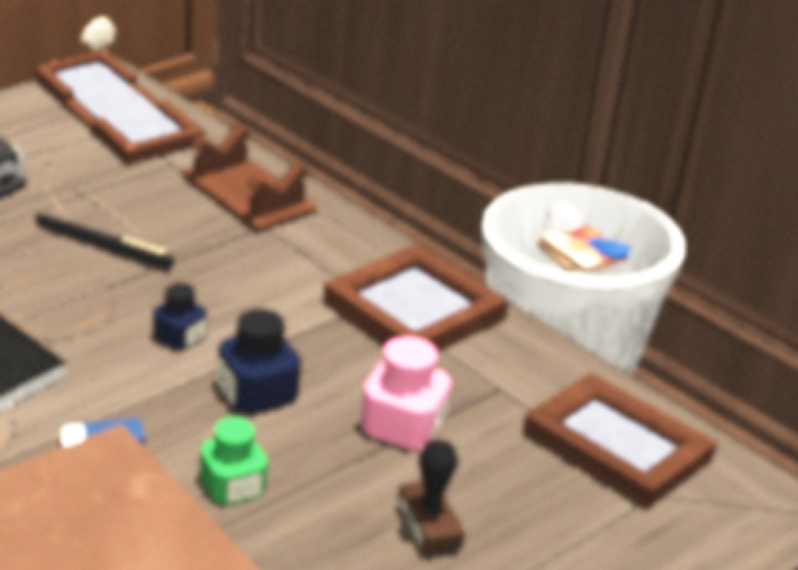

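View pics/sceneortho0.png

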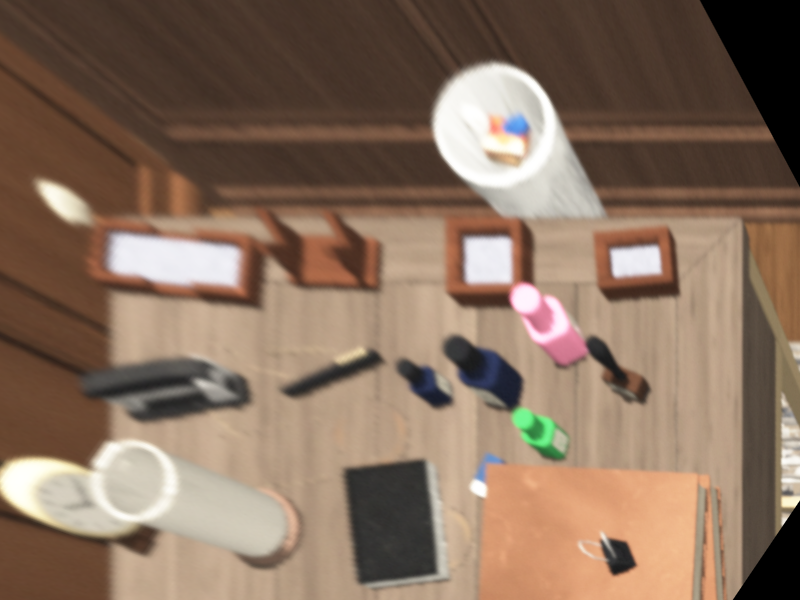

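View pics/sideortho0.png

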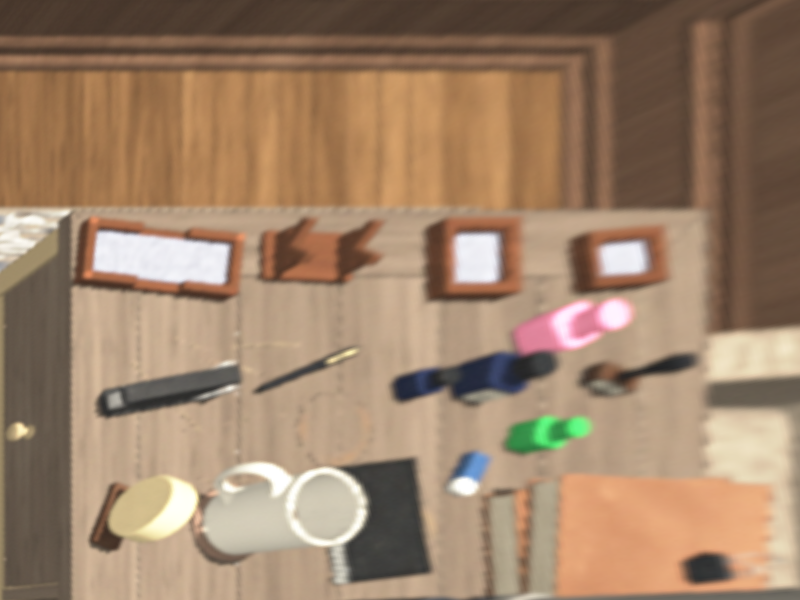

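```bash
python3 - <<'E'
from h import *
Ws=[];Cs=[]
for n in("scene","side"):
    z=load(n); w=cloud(z).reshape(-1,3); c=z["p"].reshape(-1,3)
    ok=np.isfinite(w[:,0])&(w[:,0]>.15)&(w[:,0]<.8)&(abs(w[:,1])<.6)&(w[:,2]>-.03)&(w[:,2]<.15)
    Ws.append(w[ok]);Cs.append(c[ok])
    t=ok&(w[:,0]>.45)&(w[:,0]<.55)&(w[:,1]>0.0)&(w[:,1]<.05)
    print(n,"C",(-z["R"].T@z["t"]).round(3),"desk z",np.median(w[t][:,2]).round(4),w[t][:,2].std().round(4))
H=np.zeros((600,800,3),np.uint8)
for k in range(2):
    w,c=Ws[k],Cs[k]
    # scatter top-down at 1.0m/800px
    im=np.zeros((600,800,3),np.uint8); o=np.argsort(w[:,2])
    u=((.5-w[o,1])*800).astype(int); v=(600-(w[o,0]-.1)*800).astype(int)
    g=(u>=1)&(u<799)&(v>=1)&(v<599)
    for a in(0,1):
        for b in (0,1): im[v[g]+a-1,u[g]+b]=c[o][g]
    cv2.imwrite(f"pics/top{k}.png",im)
np.savez("cl.npz",w0=Ws[0],c0=Cs[0],w1=Ws[1],c1=Cs[1])
for k in range(2):
    hsv=cv2.cvtColor(Cs[k][None],cv2.COLOR_BGR2HSV)[0]; w=Ws[k]
    box=lambda x0,x1,y0,y1,z0,z1:(w[:,0]>x0)&(w[:,0]<x1)&(w[:,1]>y0)&(w[:,1]<y1)&(w[:,2]>z0)&(w[:,2]<z1)
    for nm,b in [("well",(.56,.72,-.19,-.03)),("pocket",(.56,.72,-.38,-.21)),("trough",(.55,.75,.17,.45)),("cradle",(.56,.72,.02,.17))]:
        m=box(*b,.003,.06)
        felt=m&(hsv[:,2]>150)&(hsv[:,1]<50)
        top=m&~felt&(w[:,2]>.012)&(w[:,2]<.022) if nm!="cradle" else m&(w[:,2]>.004)
        for s,q in(("felt",felt),("top",top)):
            if q.sum()>20:
                r=cv2.minAreaRect(w[q][:,:2].astype(np.float32)*1000)
                print(k,nm,s,q.sum(),np.round(r[0],1),np.round(r[1],1),round(r[2],1),np.median(w[q][:,2]).round(4))
E
```

```text
scene C [-0.021 -0.706  0.604] desk z -0.0007 0.0026
side C [0.157 1.089 0.773] desk z -0.0005 0.0018
0 well felt 466 [ 635.7 -106.6] [74.8 86. ] 88.7 0.0084
0 well top 735 [ 630.6 -104. ] [98.4 98.4] 1.4 0.0169
0 pocket felt 454 [ 629.1 -290.6] [47.6 68.6] 6.2 0.0085
0 pocket top 853 [ 630.6 -289.1] [73.7 95.9] 4.6 0.015
0 trough felt 568 [631.4 289.3] [183.2  61.8] 83.8 0.0085
0 trough top 344 [631.4 291.8] [200.2  80.4] 83.4 0.0153
0 cradle top 865 [637.1  98.4] [112.9  64.9] 86.9 0.0117
1 well felt 237 [ 630.2 -101.4] [67.7 73.2] 3.7 0.0088
1 well top 413 [ 620.5 -117.8] [119.3 137. ] 0.9 0.0168
1 pocket felt 128 [ 615.9 -285.2] [69.9 90.8] 75.7 0.0081
1 pocket top 222 [ 632.1 -284.6] [ 73.2 101.9] 4.4 0.0152
1 trough felt 1278 [631.2 295.2] [177.1  59.5] 84.1 0.0082
1 trough top 736 [631.6 295.3] [200.6  80.2] 83.9 0.0153
1 cradle top 876 [624.8 104.3] [116.1  85.4] 88.4 0.0114
```

```bash
python3 - <<'E'
import cv2,numpy as np
a=cv2.imread("pics/top0.png")[50:420];cv2.imwrite("pics/top0c.png",a)
a=cv2.imread("pics/top1.png")[50:420];cv2.imwrite("pics/top1c.png",a)
E
```

```text
(no output)
```

View pics/top0c.png

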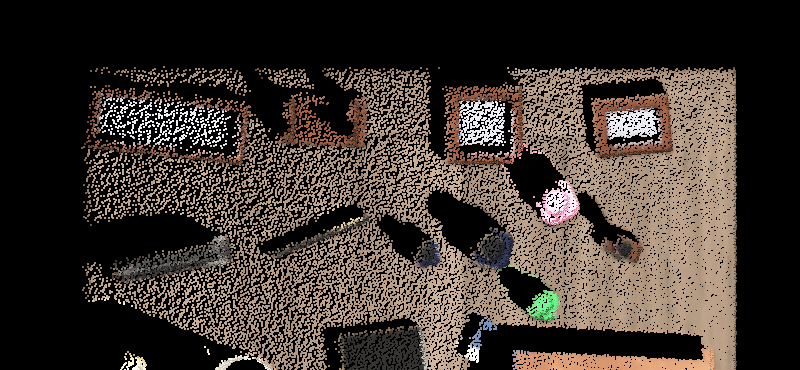

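View pics/top1c.png

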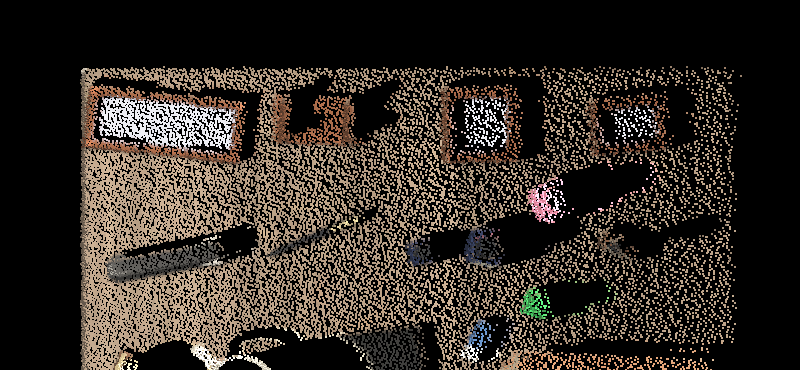

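```bash
python3 -m jog '[[0,0,0.94,0,0,-0.3,-1],[0,0,0.94,0,0,-0.3,-1],[0,0,0.94,0,0,-0.3,-1],[0,0,0.94,0,0,-0.3,-1],[0,0,0.94,0,0,-0.3,-1],[0,0,0.94,0,0,-0.3,-1],[0,0,0.94,0,0,-0.3,-1],[0,0,0.94,0,0,-0.3,-1],[0,0,0.94,0,0,0,-1],[0,0,0.94,0,0,0,-1]]'
python3 -m jog '[[0,0,0,-0.87,0.49,0,-1],[0,0,0,-0.87,0.49,0,-1],[0,0,0,-0.87,0.49,0,-1],[0,0,0,-0.87,0.49,0,-1],[0,0,0,-0.87,0.49,0,-1],[0,0,0,-0.87,0.49,0,-1],[0,0,0,-0.87,0.49,0,-1],[0,0,0,-0.87,0.49,0,-1],[0,0,0,-0.87,0.49,0,-1],[0,0,0,-0.87,0.49,0,-1]]'
python3 -m jog '[[0,0,0,-0.87,0.49,0,-1],[0,0,0,-0.87,0.49,0,-1],[0,0,0,-0.87,0.49,0,-1],[0,0,0,-0.87,0.49,0,-1],[0,0,0,-0.87,0.49,0,-1],[0,0,0,-0.87,0.49,0,-1],[0,0,0,-0.87,0.49,0,-1],[0,0,0,-0.87,0.49,0,-1],[0,0,0,-0.87,0.49,0,-1],[0,0,0,-0.87,0.49,0,-1]]'
```

```text
time_s: 1.15
ee_pos: [0.1423, 0.5313, 0.3033]
tool_rot: [-180.0, 0.0, 89.5]
force: [0.5, 0.2, -0.2]
gripper_width: 0.0851
time_s: 2.15
ee_pos: [0.2887, 0.2684, 0.3031]
tool_rot: [-180.0, 0.0, 89.8]
force: [-0.5, -0.0, -0.2]
gripper_width: 0.0855
time_s: 3.15
ee_pos: [0.4347, 0.0072, 0.3032]
tool_rot: [-180.0, -0.0, 89.8]
force: [0.5, 1.0, 0.2]
gripper_width: 0.0853
```

```bash
python3 -m jog '[[0,0,0,-0.9,0.3,0,-1],[0,0,0,-0.9,0.3,0,-1],[0,0,0,-0.9,0.3,0,-1],[0,0,0,-0.6,0.3,0,-1],[0,0,0,0,0,0,-1]]'
cat > snap.py <<'E'
import sys,cv2,numpy as np
from plant import bot,imaging
def snap(n,i):
    m=imaging.camera_model(n); p,d=imaging.read_camera(n)
    np.savez(f"{n}{i}.npz",p=p,d=d,R=m["R"],t=m["t"],K=[m[k] for k in("fx","fy","cx","cy")]); cv2.imwrite(f"pics/{n}{i}.png",p)
if __name__=="__main__":
    for a in sys.argv[2:]: snap(a,sys.argv[1])
E
python3 snap.py 1 wrist
```

```text
time_s: 3.65
ee_pos: [0.4701, -0.0942, 0.3031]
tool_rot: [-180.0, 0.2, 89.4]
force: [-0.6, -0.2, 0.0]
gripper_width: 0.0855
```

View pics/wrist1.png

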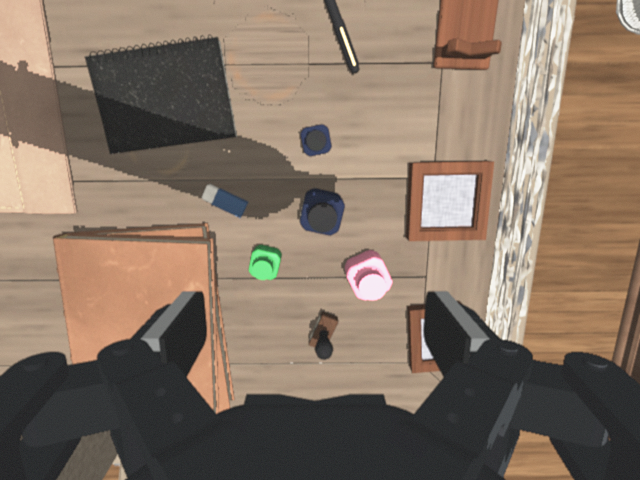

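The wrist view shows the large blue bottle at (322,211), the small blue at (316,139), green (264,262), pink (368,276), the stamp at about (322,335), and the well at (449,201). I'll measure the bottle and well with depth and a crop.

```bash
python3 - <<'E'
from h import *
z=load("wrist",1); w=cloud(z); p=z["p"]; hsv=cv2.cvtColor(p,cv2.COLOR_BGR2HSV)
cv2.imwrite("pics/wc1.png",cv2.resize(p[110:320,220:500],None,fx=2.8,fy=2.8,interpolation=cv2.INTER_CUBIC))
def rep(nm,sel):
    q=w[sel]; r=cv2.minAreaRect((q[:,:2]*1000).astype(np.float32)); print(nm,len(q),np.round(r[0],1),np.round(r[1],1),round(r[2],1),"z",np.percentile(q[:,2],[2,50,98]).round(4), "mean",q[:,:2].mean(0).round(4))
def b(x0,x1,y0,y1,z0,z1): return (w[...,0]>x0)&(w[...,0]<x1)&(w[...,1]>y0)&(w[...,1]<y1)&(w[...,2]>z0)&(w[...,2]<z1)
B=(.42,.53,-.155,-.07)
rep("cap",b(*B,.052,.07)); rep("body",b(*B,.015,.04)); rep("shoulder",b(*B,.038,.046)); rep("bodytop",b(*B,.03,.037))
S=(.42,.53,-.065,0); rep("small",b(*S,.006,.07))
W=(.57,.70,-.16,-.03); rep("rim",b(*W,.013,.023)); f=(hsv[...,2]>150)&(hsv[...,1]<50); rep("felt",b(*W,.003,.0125)&f)
G=(.36,.46,-.2,-.15);rep("green",b(*G,.006,.07))
P=(.48,.58,-.26,-.155);rep("pink",b(*P,.01,.09))
rep("desk",b(.4,.44,-.15,-.1,-.02,.02))
E
```

```text
cap 665 [ 477.6 -110.8] [30.8 30.9] 0.1 z [0.0549 0.0588 0.0602] mean [ 0.4775 -0.1106]
body 950 [ 477.2 -110.9] [48.  48.4] 77.1 z [0.0199 0.0346 0.0377] mean [ 0.4771 -0.1052]
shoulder 18 [ 473.9 -100.5] [27.6  7.8] 18.5 z [0.0382 0.0391 0.0457] mean [ 0.4757 -0.0985]
bodytop 831 [ 477.4 -111.1] [47.9 47.8] 76.7 z [0.0318 0.0346 0.0367] mean [ 0.4771 -0.1068]
small 811 [471.3 -29. ] [32.4 32.5] 10.4 z [0.0222 0.0248 0.0414] mean [ 0.4713 -0.0289]
rim 3575 [ 630.2 -102. ] [95.  94.4] 0.5 z [0.0142 0.0184 0.0203] mean [ 0.6303 -0.1005]
felt 2626 [ 631.4 -102.4] [62.9 63.6] 0.5 z [0.0078 0.0095 0.0113] mean [ 0.6307 -0.1018]
green 907 [ 406.5 -175.1] [36.3 36. ] 76.0 z [0.0087 0.0272 0.0457] mean [ 0.4084 -0.1706]
pink 1752 [ 512.4 -210.7] [110.9  53.4] 40.3 z [0.0127 0.0356 0.06  ] mean [ 0.5289 -0.1897]
desk 1238 [ 419.9 -125.1] [49.7 39.9] 89.7 z [-0.0013  0.0005  0.0023] mean [ 0.42   -0.1247]
```

View pics/wc1.png

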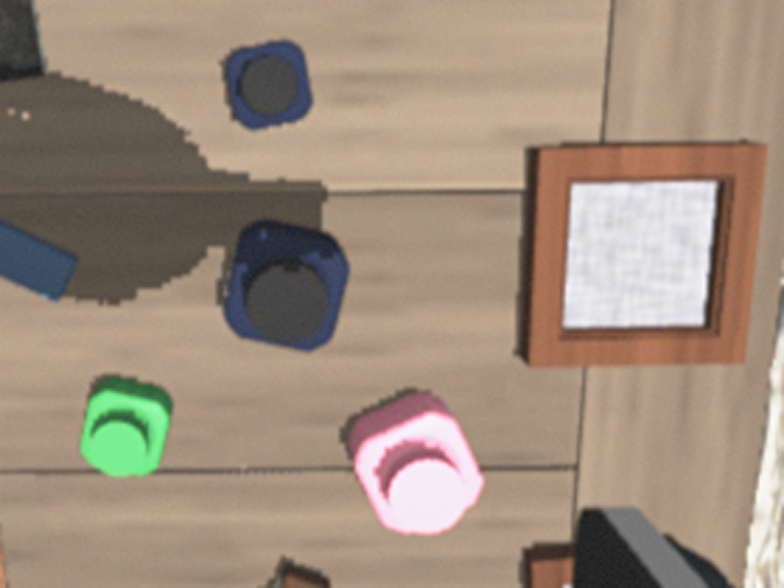

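Confirmed: the target has a 48 mm body, centred at (0.477,-0.111), with sides at −13°; the other blue bottle is only 32 mm. Now reach for it.

```bash
cat > go.py <<'E'
import sys,numpy as np
from plant import bot
from scipy.spatial.transform import Rotation as R
x,y,z,yaw=map(float,sys.argv[1:5]); s=bot.state(); 
T=R.from_euler("xyz",[180,0,yaw],degrees=True); C=R.from_euler("xyz",s["tool_rot"],degrees=True)
w=np.degrees((C.inv()*T).as_rotvec())/8
print("ee",s["ee_pos"].round(4),s["tool_rot"].round(1),"f",s["force"].round(1),"w",s["gripper_width"].round(4),"t",s["time_s"])
d=T.as_matrix().T@(np.array([x,y,z])-s["ee_pos"])/.03
print("turn units",w.round(2),"then shift units",d.round(2))
E
python3 -m jog '[[0,0,0.8,0,0,0.9,-1],[0,0,0.75,0,0,0.9,-1],[0,0,0,-0.25,0.18,0.9,-1],[0,0,0,-0.24,0.18,0.9,-1],[0,0,0,0,0,0.9,-1],[0,0,0,0,0,0.9,-1],[0,0,0,0,0,0.9,-1],[0,0,0,0,0,0,-1]]'
python3 go.py .4773 -.111 .012 77
```

```text
time_s: 4.5
ee_pos: [0.4742, -0.1043, 0.111]
tool_rot: [-179.5, -0.1, 77.5]
force: [-1.2, 0.7, 0.1]
gripper_width: 0.085Traceback (most recent call last):
  File "go.py", line 7, in <module>
    print("ee",s["ee_pos"].round(4),s["tool_rot"].round(1),"f",s["force"].round(1),"w",s["gripper_width"].round(4),"t",s["time_s"])
                                                                                       ^^^^^^^^^^^^^^^^^^^^^^^^
AttributeError: 'float' object has no attribute 'round'
```

```bash
sed -i 's/s\["gripper_width"\].round(4)/round(float(s["gripper_width"]),4)/' go.py; python3 go.py .4773 -.111 .012 77
```

```text
ee [ 0.4742 -0.1043  0.111 ] [-1.795e+02 -1.000e-01  7.750e+01] f [-1.2  0.7  0.1] w 0.085 t 4.5
turn units [-0.06 -0.01  0.07] then shift units [-0.2   0.15  3.3 ]
```

```bash
python3 -m jog '[[0,0,0,-0.2,0.15,0,-1],[0,0,0,0,0,0,-1]]'; python3 go.py .4773 -.111 .012 77; python3 snap.py 2 wrist
```

```text
time_s: 4.7
ee_pos: [0.4823, -0.1154, 0.1161]
tool_rot: [179.8, 0.0, 77.4]
force: [0.4, -0.3, -0.6]
gripper_width: 0.0849
ee [ 0.4823 -0.1154  0.1161] [179.8   0.   77.4] f [ 0.4 -0.3 -0.6] w 0.0849 t 4.7
turn units [0.03 0.   0.05] then shift units [ 0.11 -0.2   3.47]
```

View pics/wrist2.png

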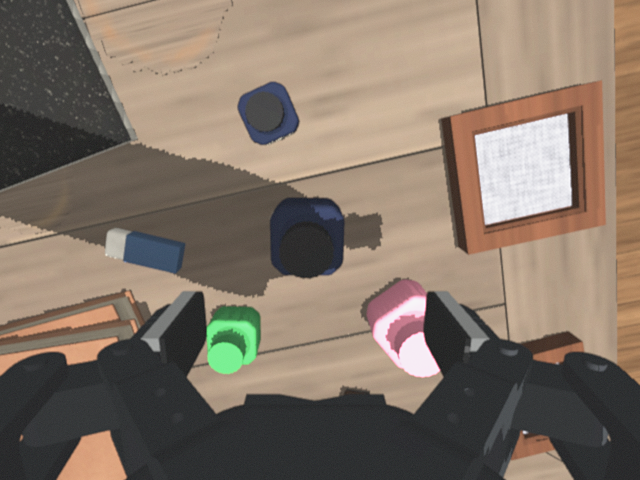

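```bash
python3 -m jog '[[0,0,0,0.11,-0.2,0.6,-1],[0,0,0,0,0,0.6,-1],[0,0,0,0,0,0.6,-1],[0,0,0,0,0,0.6,-1],[0,0,0,0,0,0.6,-1],[0,0,0,0,0,0.47,-1],[0,0,0,0,0,0,-1],[0,0,0,0,0,0,-1]]'; python3 go.py .4773 -.111 .012 77; python3 snap.py 3 wrist
```

```text
time_s: 5.55
ee_pos: [0.4761, -0.1101, 0.0108]
tool_rot: [179.9, -0.0, 77.4]
force: [-0.5, -0.2, 0.1]
gripper_width: 0.0857
ee [ 0.4761 -0.1101  0.0108] [179.9  -0.   77.4] f [-0.5 -0.2  0.1] w 0.0857 t 5.55
turn units [ 0.01 -0.    0.05] then shift units [-0.02  0.04 -0.04]
```

View pics/wrist3.png

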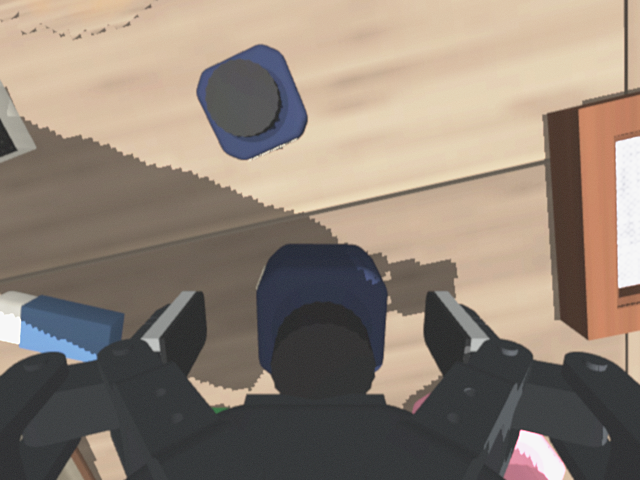

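Centred. Close the jaws and lift.

```bash
python3 -m jog '[[0,0,0,0,0,0,1],[0,0,0,0,0,0,1],[0,0,0,0,0,0,1],[0,0,0,0,0,0,1],[0,0,0,0,0,0,1],[0,0,0,0,0,0,1],[0,0,0,0,0,0,1],[0,0,0,0,0,0,1]]' 50; python3 -m jog '[[0,0,0,0,0,-0.3,1],[0,0,0,0,0,-0.6,1],[0,0,0,0,0,-0.6,1],[0,0,0,0,0,-0.6,1],[0,0,0,0,0,0,1],[0,0,0,0,0,0,1]]'; python3 go.py .6302 -.102 .06 90.5;python3 snap.py 4 wrist side
```

```text
time_s: 6.4
ee_pos: [0.4767, -0.1101, 0.0112]
tool_rot: [179.9, -0.0, 77.4]
force: [-0.1, 0.5, 6.3]
gripper_width: 0.0466
time_s: 7.0
ee_pos: [0.4752, -0.1095, 0.073]
tool_rot: [-180.0, -0.0, 77.4]
force: [-0.4, -0.3, -1.9]
gripper_width: 0.046
ee [ 0.4752 -0.1095  0.073 ] [-180.    -0.    77.4] f [-0.4 -0.3 -1.9] w 0.046 t 7.0
turn units [-0.   -0.   -1.64] then shift units [0.21 5.17 0.43]
```

View pics/wrist4.png

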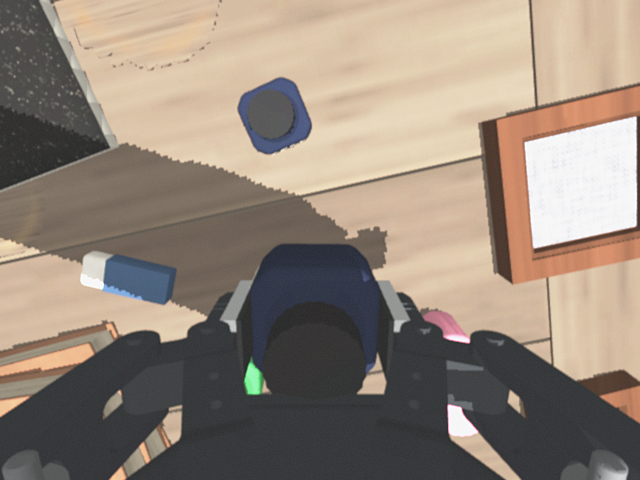

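```bash
python3 -m jog '[[0,0,-0.82,0,0,0,1],[0,0,-0.82,0,0,0,1],[0,0,0,0.04,0.8,0,1],[0,0,0,0.04,0.8,0,1],[0,0,0,0.04,0.9,0,1],[0,0,0,0.04,0.9,0,1],[0,0,0,0.04,0.9,0,1],[0,0,0,0,0.8,0,1],[0,0,0,0,0,0,1],[0,0,0,0,0,0,1]]';  python3 go.py .6302 -.102 .0192 90.5;python3 snap.py 5 wrist
```

```text
time_s: 8.1
ee_pos: [0.6272, -0.1025, 0.0714]
tool_rot: [-179.8, -0.0, 90.5]
force: [-0.9, 0.4, -1.5]
gripper_width: 0.0465
ee [ 0.6272 -0.1025  0.0714] [-179.8   -0.    90.5] f [-0.9  0.4 -1.5] w 0.0465 t 8.1
turn units [-0.03 -0.    0.  ] then shift units [0.01 0.1  1.74]
```

View pics/wrist5.png

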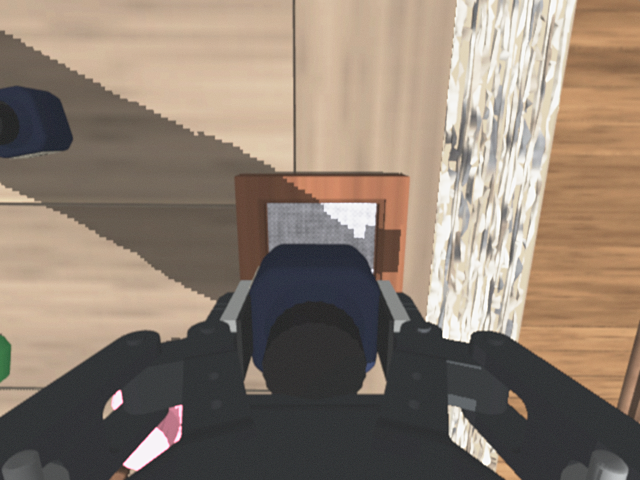

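```bash
python3 -m jog '[[0,0,0,0,0.1,0.3,1],[0,0,0,0,0,0.5,1],[0,0,0,0,0,0.4,1],[0,0,0,0,0,0.3,1],[0,0,0,0,0,0.2,1],[0,0,0,0,0,0,1],[0,0,0,0,0,0,1]]';  python3 go.py .6302 -.102 .0192 90.5
```

```text
time_s: 8.85
ee_pos: [0.6316, -0.1026, 0.0223]
tool_rot: [180.0, 0.0, 90.5]
force: [-0.1, -0.2, -0.9]
gripper_width: 0.0462
ee [ 0.6316 -0.1026  0.0223] [180.    0.   90.5] f [-0.1 -0.2 -0.9] w 0.0462 t 8.85
turn units [0. 0. 0.] then shift units [ 0.02 -0.05  0.1 ]
```

```bash
python3 -m jog '[[0,0,0,0,-0.04,0.05,1],[0,0,0,0,0,0.05,1],[0,0,0,0,0,0.02,1],[0,0,0,0,0,0,1],[0,0,0,0,0,0,1]]';  python3 go.py .6302 -.102 .0192 90.5
```

```text
time_s: 9.35
ee_pos: [0.6305, -0.1026, 0.0193]
tool_rot: [180.0, 0.0, 90.5]
force: [-2.5, 1.0, 3.1]
gripper_width: 0.0464
ee [ 0.6305 -0.1026  0.0193] [180.    0.   90.5] f [-2.5  1.   3.1] w 0.0464 t 9.35
turn units [0. 0. 0.] then shift units [ 0.02 -0.01  0.  ]
```

```bash
python3 -m jog '[[0,0,0,0,0,0,-1],[0,0,0,0,0,0,-1],[0,0,0,0,0,0,-1],[0,0,0,0,0,0,-1],[0,0,0,0,0,-0.4,-1],[0,0,0,0,0,-0.9,-1],[0,0,0,0,0,-0.9,-1],[0,0,0,0,0,-0.9,-1],[0,0,0,0,0,-0.9,-1],[0,0,0,0,0,-0.9,-1]]'; python3 -m jog '[[0,0,0,-0.6,-0.6,-0.7,-1],[0,0,0,-0.8,-0.6,-0.7,-1],[0,0,0,-0.8,-0.6,-0.7,-1],[0,0,0,-0.8,-0.6,-0.7,-1],[0,0,0,0,-0.6,-0.7,-1],[0,0,0,0,-0.6,-0.7,-1],[0,0,0,0,0,0,-1],[0,0,0,0,0,0,-1]]'; python3 snap.py 6 wrist scene
```

```text
time_s: 10.35
ee_pos: [0.6303, -0.1027, 0.1679]
tool_rot: [179.9, 0.0, 90.5]
force: [0.0, 0.1, -0.3]
gripper_width: 0.0852
time_s: 11.15
ee_pos: [0.5233, -0.1935, 0.2925]
tool_rot: [179.9, -0.0, 90.5]
force: [-0.2, 0.1, -0.2]
gripper_width: 0.0854
```

View pics/wrist6.png

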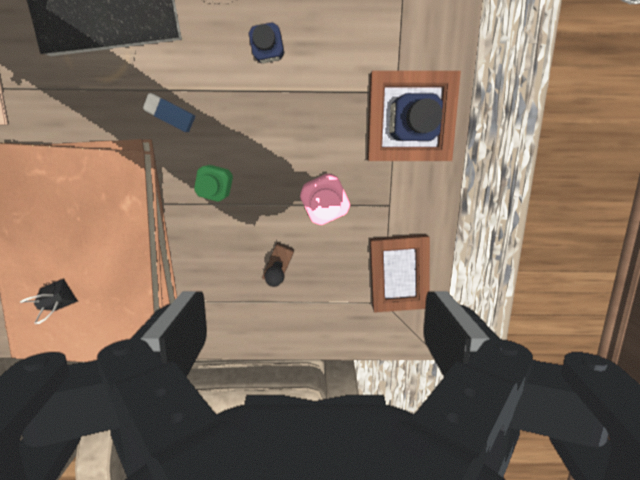

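View pics/scene6.png

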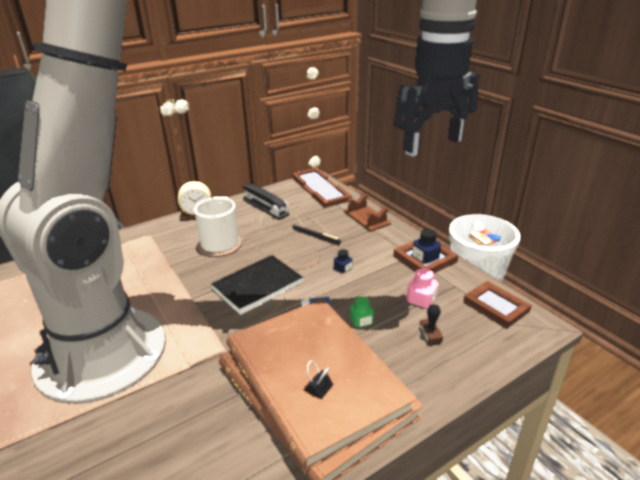

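The bottle is upright in the well, at scene (426,246) and wrist (417,115). Next I'll measure the stamp at wrist (280,262) and the pocket at wrist (400,272).

```bash
cat >> h.py <<'E'
def rep(nm,w,sel):
    q=w[sel]
    if len(q)<5: print(nm,"none");return
    r=cv2.minAreaRect((q[:,:2]*1000).astype(np.float32)); print(nm,len(q),np.round(r[0],1),np.round(r[1],1),round(r[2],1),"z",np.percentile(q[:,2],[2,50,98]).round(4),"mean",q[:,:2].mean(0).round(4))
def b(w,x0,x1,y0,y1,z0,z1): return (w[...,0]>x0)&(w[...,0]<x1)&(w[...,1]>y0)&(w[...,1]<y1)&(w[...,2]>z0)&(w[...,2]<z1)
E
python3 - <<'E'
from h import *
z=load("wrist",6); w=cloud(z); p=z["p"]; hsv=cv2.cvtColor(p,cv2.COLOR_BGR2HSV)
f=(hsv[...,2]>150)&(hsv[...,1]<50)
S=(.43,.54,-.33,-.235)
rep("foot",w,b(w,*S,.011,.022)); rep("foot+",w,b(w,*S,.006,.024)); rep("handle top",w,b(w,*S,.052,.08)); rep("handle",w,b(w,*S,.03,.08))
W=(.57,.70,-.37,-.22); rep("rim",w,b(w,*W,.012,.02)); rep("felt",w,b(w,*W,.003,.0125)&f)
B=(.58,.68,-.15,-.05); rep("cap",w,b(w,*B,.06,.08)); rep("body",w,b(w,*B,.03,.05))
P=(.46,.58,-.25,-.155);rep("pink",w,b(w,*P,.03,.09))
rep("pink body",w,b(w,*P,.01,.05))
cv2.imwrite("pics/wc6.png",cv2.resize(p[150:320,170:450],None,fx=2.8,fy=2.8,interpolation=cv2.INTER_CUBIC))
E
```

```text
foot 454 [ 478.5 -273.8] [47.9 24.3] 66.2 z [0.0125 0.0186 0.0206] mean [ 0.4818 -0.2642]
foot+ 486 [ 478.5 -273.8] [47.9 24.3] 66.2 z [0.0089 0.0186 0.022 ] mean [ 0.482  -0.2638]
handle top 328 [ 479.3 -273.2] [19.9 20.8] 36.2 z [0.0545 0.0632 0.0665] mean [ 0.4795 -0.2719]
handle 349 [ 479.3 -273.2] [19.9 20.8] 36.2 z [0.0415 0.0631 0.0665] mean [ 0.4795 -0.2716]
rim 2613 [ 630.  -287.3] [70.5 95.3] 4.9 z [0.013  0.0165 0.0183] mean [ 0.6295 -0.2846]
felt 1442 [ 630.3 -288.1] [39.  64.6] 5.9 z [0.0079 0.0096 0.0112] mean [ 0.63   -0.2874]
cap 931 [ 629.7 -103.6] [31.6 31.3] 0.6 z [0.0622 0.0667 0.0683] mean [ 0.6291 -0.1035]
body 1206 [ 629.4 -103.2] [48.5 47.5] 0.2 z [0.0326 0.0425 0.0458] mean [ 0.6224 -0.1043]
pink 1711 [ 534.7 -192.3] [48.  47.9] 26.6 z [0.0323 0.0362 0.06  ] mean [ 0.5342 -0.1898]
pink body 1067 [ 511.1 -205.3] [103.2  49. ] 29.3 z [0.0157 0.0347 0.0389] mean [ 0.5327 -0.1882]
```

View pics/wc6.png

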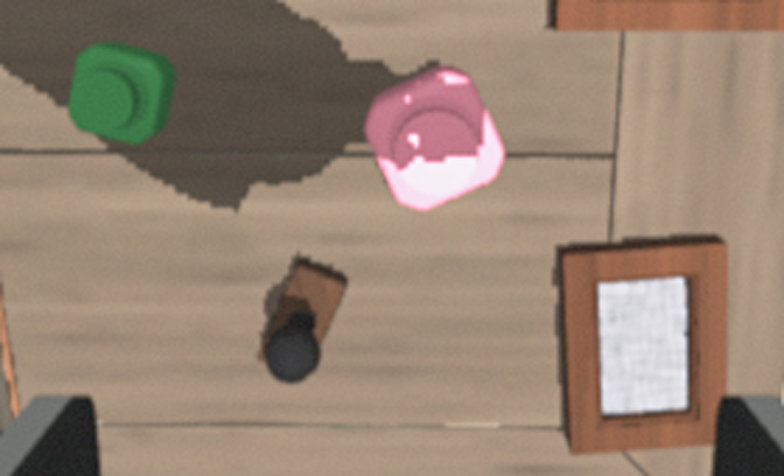

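```bash
python3 go.py .479 -.2735 .12 66.2
```

```text
ee [ 0.5234 -0.1924  0.2907] [-1.799e+02 -1.000e-01  9.060e+01] f [-0.3  0.1 -0.3] w 0.0856 t 11.25
turn units [-0.01 -0.    3.05] then shift units [-3.07 -0.26  5.69]
```

```bash
python3 -m jog '[[0,0,0.75,0,0,0.7,-1],[0,0,0.75,0,0,0.7,-1],[0,0,0.75,0,0,0.7,-1],[0,0,0.8,0,0,0.7,-1],[0,0,0,-0.77,-0.06,0.7,-1],[0,0,0,-0.77,-0.06,0.7,-1],[0,0,0,-0.77,-0.06,0.7,-1],[0,0,0,-0.76,-0.07,0.75,-1],[0,0,0,0,0,0,-1],[0,0,0,0,0,0,-1]]';python3 go.py .479 -.2735 .033 66.2;  python3 snap.py 7 wrist
```

```text
time_s: 12.25
ee_pos: [0.4787, -0.274, 0.1208]
tool_rot: [-179.9, -0.0, 66.1]
force: [0.2, -0.3, -0.4]
gripper_width: 0.0852
ee [ 0.4787 -0.274   0.1208] [-179.9   -0.    66.1] f [ 0.2 -0.3 -0.4] w 0.0852 t 12.25
turn units [-0.02 -0.   -0.01] then shift units [0.02 0.   2.93]
```

View pics/wrist7.png

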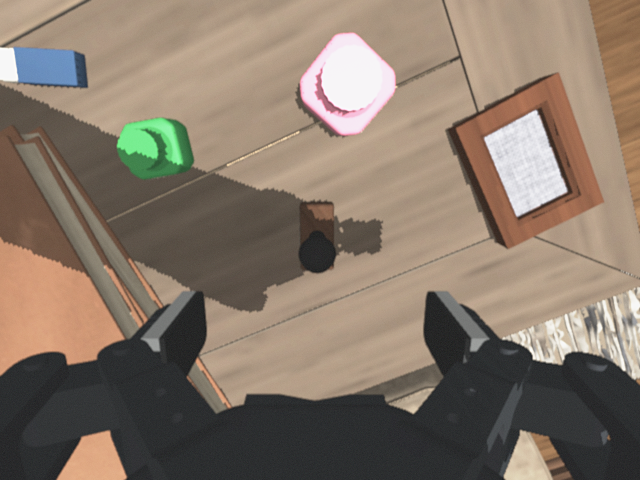

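```bash
python3 - <<'E'
from h import *
w=cloud(load("wrist",7)); 
for y in (-.2,-.24,-.28,-.32):
    s=b(w,.2,.455,y-.02,y+.02,.015,.1); print(y,np.percentile(w[s][:,0],[50,99]).round(3) if s.sum() else None, np.percentile(w[s][:,2],[50,99]).round(3) if s.sum() else None)
E
python3 -m jog '[[0,0,0,0,0,0.6,-1],[0,0,0,0,0,0.7,-1],[0,0,0,0,0,0.7,-1],[0,0,0,0,0,0.6,-1],[0,0,0,0,0,0.33,-1],[0,0,0,0,0,0,-1],[0,0,0,0,0,0,-1]]'; python3 go.py .479 -.2735 .033 66.2
```

```text
-0.2 [0.338 0.423] [0.053 0.055]
-0.24 [0.317 0.343] [0.054 0.055]
-0.28 [0.326 0.344] [0.054 0.055]
-0.32 [0.28  0.348] [0.054 0.057]
time_s: 13.0
ee_pos: [0.4801, -0.2745, 0.035]
tool_rot: [179.9, 0.0, 66.2]
force: [0.3, -0.5, 0.2]
gripper_width: 0.0859
ee [ 0.4801 -0.2745  0.035 ] [179.9   0.   66.2] f [ 0.3 -0.5  0.2] w 0.0859 t 13.0
turn units [ 0.01  0.   -0.  ] then shift units [ 0.02 -0.05  0.07]
```

```bash
python3 -m jog '[[0,0,0,0,0,0,1],[0,0,0,0,0,0,1],[0,0,0,0,0,0,1],[0,0,0,0,0,0,1],[0,0,0,0,0,0,1],[0,0,0,0,0,0,1],[0,0,0,0,0,0,1],[0,0,0,0,0,0,1],[0,0,0,0,0,0,1]]' 40; python3 go.py .479 -.2735 .033 66.2; python3 -m jog '[[0,0,0,0,0,-0.3,1],[0,0,0,0,0,-0.6,1],[0,0,0,0,0,-0.6,1],[0,0,0,0,0,-0.5,1],[0,0,0,0,0,0,1],[0,0,0,0,0,0,1]]';python3 go.py .6302 -.2877 .085 95.2; python3 snap.py 8 wrist scene
```

```text
time_s: 13.9
ee_pos: [0.4792, -0.2748, 0.0346]
tool_rot: [180.0, -0.0, 66.1]
force: [0.0, 1.5, 4.1]
gripper_width: 0.0206
ee [ 0.4792 -0.2748  0.0346] [180.   -0.   66.1] f [0.  1.5 4.1] w 0.0206 t 13.9
turn units [ 0.01 -0.   -0.01] then shift units [ 0.04 -0.02  0.05]
time_s: 14.5
ee_pos: [0.4789, -0.2743, 0.0941]
tool_rot: [-180.0, -0.0, 66.1]
force: [-0.8, 0.4, -1.0]
gripper_width: 0.0199
ee [ 0.4789 -0.2743  0.0941] [-180.    -0.    66.1] f [-0.8  0.4 -1. ] w 0.0199 t 14.5
turn units [ 0.   -0.   -3.63] then shift units [-0.9   4.98  0.3 ]
```

View pics/wrist8.png

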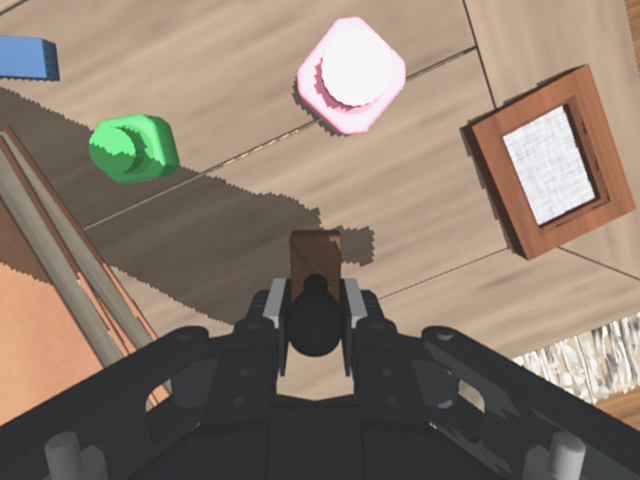

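View pics/scene8.png

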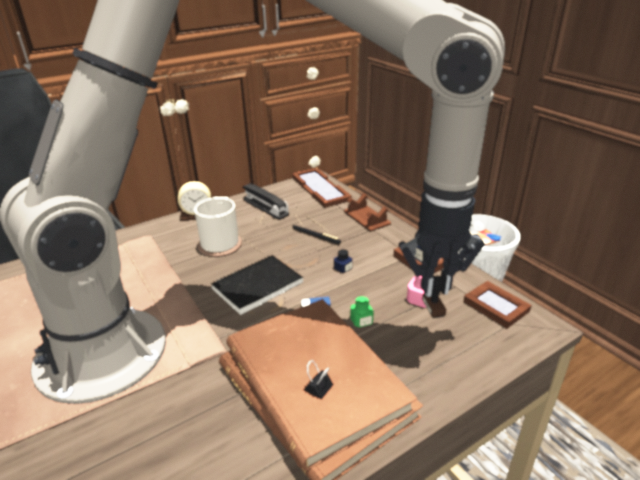

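```bash
python3 -m jog '[[0,0,-0.73,0,0,0,1],[0,0,-0.73,0,0,0,1],[0,0,-0.73,0,0,0,1],[0,0,-0.72,0,0,0,1],[0,0,-0.72,0,0,0,1],[0,0,0,-0.15,0.83,0,1],[0,0,0,-0.15,0.83,0,1],[0,0,0,-0.15,0.83,0,1],[0,0,0,-0.15,0.83,0,1],[0,0,0,-0.15,0.83,0,1]]';python3 -m jog '[[0,0,0,-0.15,0.83,0,1],[0,0,0,0,0,0,1],[0,0,0,0,0,0,1]]'; python3 go.py .6302 -.2877 .0426 95.2; python3 snap.py 9 wrist; python3 - <<'E'
from h import *
z=load("wrist",9); w=cloud(z); p=z["p"]
S=(.58,.68,-.33,-.235)
rep("foot top",w,b(w,*S,.072,.084)); rep("foot",w,b(w,*S,.05,.084));
E
```

```text
time_s: 15.6
ee_pos: [0.6052, -0.2853, 0.0926]
tool_rot: [-179.9, -0.1, 95.2]
force: [-0.9, 0.6, -1.0]
gripper_width: 0.0204
time_s: 15.9
ee_pos: [0.6293, -0.2877, 0.0924]
tool_rot: [-179.8, -0.1, 95.2]
force: [-0.3, -0.1, -1.3]
gripper_width: 0.0204
ee [ 0.6293 -0.2877  0.0924] [-1.798e+02 -1.000e-01  9.520e+01] f [-0.3 -0.1 -1.3] w 0.0204 t 15.9
turn units [-0.02 -0.01 -0.  ] then shift units [-0.    0.03  1.66]
foot top 2842 [ 628.5 -280.3] [24.  34.3] 5.7 z [0.0741 0.0766 0.0818] mean [ 0.6282 -0.276 ]
foot 3044 [ 628.5 -280.3] [24.  34.3] 5.7 z [0.0663 0.0766 0.0817] mean [ 0.6281 -0.2751]
```

View pics/wrist9.png

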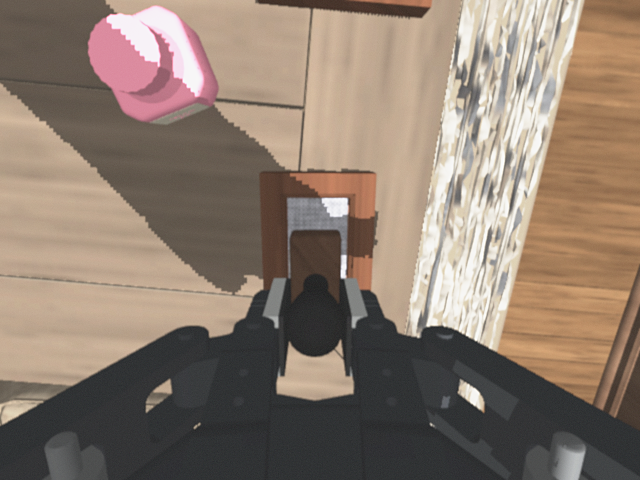

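```bash
python3 -m jog '[[0,0,0,0,0.05,0.3,1],[0,0,0,0,0,0.4,1],[0,0,0,0,0,0.4,1],[0,0,0,0,0,0.3,1],[0,0,0,0,0,0.15,1],[0,0,0,0,0,0.08,1],[0,0,0,0,0,0.05,1],[0,0,0,0,0,0,1],[0,0,0,0,0,0,1]]'; python3 go.py .6302 -.2877 .0426 95.2
```

```text
time_s: 16.85
ee_pos: [0.6319, -0.2882, 0.0443]
tool_rot: [180.0, 0.0, 95.2]
force: [-0.1, -0.8, -0.8]
gripper_width: 0.0206
ee [ 0.6319 -0.2882  0.0443] [180.    0.   95.2] f [-0.1 -0.8 -0.8] w 0.0206 t 16.85
turn units [ 0.01  0.   -0.  ] then shift units [ 0.02 -0.06  0.06]
```

```bash
python3 -m jog '[[0,0,0,0,-0.05,0.04,1],[0,0,0,0,0,0.04,1],[0,0,0,0,0,0,1],[0,0,0,0,0,0,1]]'; python3 go.py .6302 -.2877 .0426 95.2
```

```text
time_s: 17.25
ee_pos: [0.6306, -0.2883, 0.0426]
tool_rot: [179.9, 0.0, 95.2]
force: [-1.0, 0.6, 5.8]
gripper_width: 0.02
ee [ 0.6306 -0.2883  0.0426] [179.9   0.   95.2] f [-1.   0.6  5.8] w 0.02 t 17.25
turn units [ 0.01  0.   -0.  ] then shift units [ 0.02 -0.01 -0.  ]
```

```bash
python3 -m jog '[[0,0,0,0,0,0,-1],[0,0,0,0,0,0,-1],[0,0,0,0,0,0,-1],[0,0,0,0,0,0,-1],[0,0,0,0,0,-0.4,-1],[0,0,0,0,0,-0.9,-1],[0,0,0,0,0,-0.9,-1],[0,0,0,0,0,-0.9,-1],[0,0,0,0,0,-0.9,-1],[0,0,0,0,0,-0.9,-1]]'; python3 -m jog '[[0,0,0,0.4,-0.5,-0.6,-1],[0,0,0,0.8,-0.5,-0.6,-1],[0,0,0,0.9,-0.4,-0.6,-1],[0,0,0,0.9,-0.4,-0.6,-1],[0,0,0,0.9,-0.3,-0.6,-1],[0,0,0,0.9,0,0,-1],[0,0,0,0,0,0,-1],[0,0,0,0,0,0,-1]]'; python3 snap.py 10 wrist scene
python3 - <<'E'
from h import *
z=load("wrist",10); w=cloud(z); p=z["p"]; S=(.58,.68,-.34,-.22)
rep("handle",w,b(w,*S,.055,.09)); rep("foot",w,b(w,*S,.022,.03)); rep("rim",w,b(w,*S,.013,.02))
E
```

```text
time_s: 18.25
ee_pos: [0.6301, -0.2883, 0.1907]
tool_rot: [179.9, 0.0, 95.2]
force: [1.2, 1.6, 0.3]
gripper_width: 0.0853
time_s: 19.05
ee_pos: [0.5545, -0.1499, 0.2792]
tool_rot: [179.9, 0.0, 95.2]
force: [0.3, -0.7, -0.2]
gripper_width: 0.0853
handle 371 [ 630.4 -286.5] [20.4 20.6] 56.1 z [0.0569 0.0707 0.0741] mean [ 0.6291 -0.2843]
foot 507 [ 630.2 -287.3] [24.1 48.3] 6.3 z [0.0231 0.0266 0.0286] mean [ 0.6278 -0.2797]
rim 2458 [ 630.  -287.4] [70.1 95.5] 5.0 z [0.0138 0.0166 0.0184] mean [ 0.629 -0.283]
```

View pics/wrist10.png

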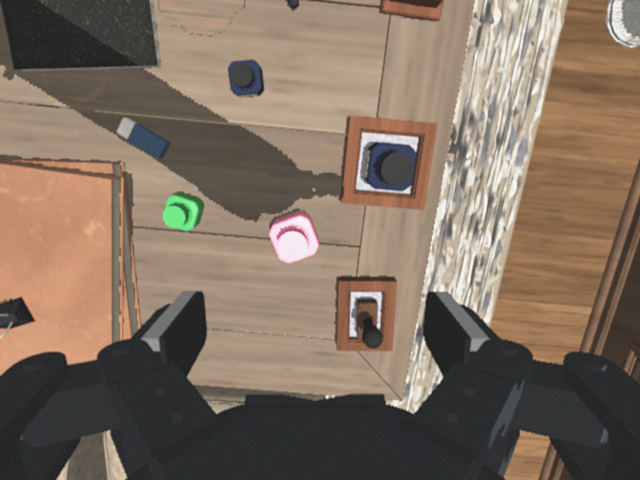

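The stamp is seated upright in its pocket, at wrist (366,315). Moving on to view the stapler and pen.

```bash
python3 go.py .5 .25 .30 92; python3 -m jog '[[0,0,0.05,0.95,-0.12,0,-1],[0,0,0.05,0.95,-0.12,0,-1],[0,0,0.05,0.95,-0.12,0,-1],[0,0,0.05,0.95,-0.12,0,-1],[0,0,0.05,0.95,-0.12,0,-1],[0,0,0.05,0.95,-0.12,-0.1,-1],[0,0,0.05,0.95,-0.12,-0.1,-1],[0,0,0,0.95,-0.12,-0.1,-1],[0,0,0,0.95,-0.12,-0.1,-1],[0,0,0,0.95,-0.12,-0.1,-1]]'; python3 -m jog '[[0,0,0,0.95,-0.05,0,-1],[0,0,0,0.95,-0.05,0,-1],[0,0,0,0.95,-0.05,0,-1],[0,0,0,0,0,0,-1],[0,0,0,0,0,0,-1]]'; python3 snap.py 11 wrist
```

```text
ee [ 0.5541 -0.1518  0.2787] [-1.80e+02  1.00e-01  9.51e+01] f [ 0.4 -0.8 -0.2] w 0.0852 t 19.15
turn units [0.   0.01 0.38] then shift units [13.45 -1.33 -0.71]
time_s: 20.15
ee_pos: [0.5015, 0.1312, 0.2935]
tool_rot: [180.0, 0.1, 92.2]
force: [0.1, 0.1, -0.0]
gripper_width: 0.0853
time_s: 20.65
ee_pos: [0.4937, 0.2161, 0.293]
tool_rot: [-180.0, 0.1, 92.3]
force: [-0.3, -1.2, -1.1]
gripper_width: 0.0858
```

View pics/wrist11.png

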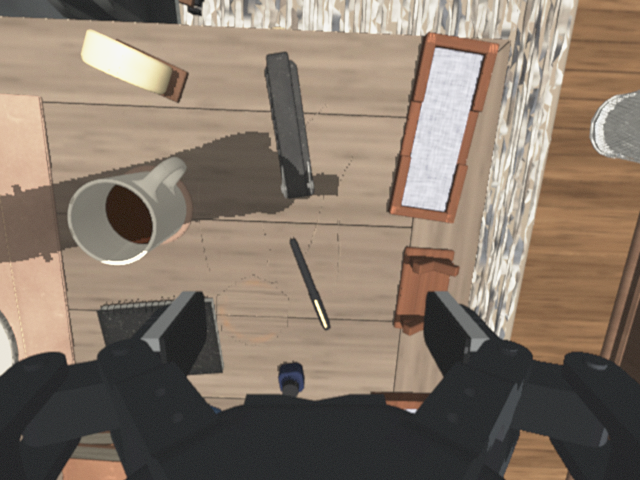

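```bash
python3 - <<'E'
from h import *
z=load("wrist",11); w=cloud(z); p=z["p"]; hsv=cv2.cvtColor(p,cv2.COLOR_BGR2HSV)
f=(hsv[...,2]>150)&(hsv[...,1]<50)
S=(.40,.54,.17,.42)
rep("stapler all",w,b(w,*S,.005,.07)); rep("arm top",w,b(w,*S,.03,.06)); rep("arm high",w,b(w,*S,.038,.06)); rep("base",w,b(w,*S,.004,.012))
T=(.55,.75,.16,.45); rep("rim",w,b(w,*T,.0125,.021)); rep("felt",w,b(w,*T,.003,.0125)&f)
Pn=(.42,.56,.0,.16); rep("pen",w,b(w,*Pn,.005,.03)); dark=(hsv[...,2]<90); 
C=(.57,.70,.02,.17); rep("cradle all",w,b(w,*C,.004,.06)); rep("plinth",w,b(w,*C,.004,.013)); rep("tips",w,b(w,*C,.036,.06)); rep("V",w,b(w,*C,.02,.06))
q=w[b(w,*C,.034,.06)]; print(q[np.argsort(q[:,1])][::max(1,len(q)//25)].round(3).tolist())
cv2.imwrite("pics/wc11.png",cv2.resize(p[30:345,230:500],None,fx=1.9,fy=1.9,interpolation=cv2.INTER_CUBIC))
E
```

```text
stapler all 4540 [461.8 290.7] [ 36.  152.7] 10.3 z [0.0078 0.0421 0.0457] mean [0.4628 0.2944]
arm top 3332 [459.2 292.3] [ 35.9 148.9] 12.3 z [0.0336 0.0433 0.0458] mean [0.4615 0.294 ]
arm high 3080 [461.4 293.4] [ 26.2 142.3] 12.0 z [0.0388 0.0434 0.0458] mean [0.4609 0.2968]
base 1121 [464.7 289. ] [ 41.2 148.3] 10.3 z [0.0069 0.0091 0.0109] mean [0.466  0.3002]
rim 4056 [630.5 294.3] [196.3  78.3] 83.7 z [0.0135 0.0164 0.0182] mean [0.6311 0.3048]
felt 7456 [626.9 299.6] [182.9  66.2] 84.6 z [0.0074 0.0091 0.0108] mean [0.6317 0.2984]
pen 850 [492.4 102.2] [ 12.9 124.7] 22.4 z [0.0079 0.012  0.0155] mean [0.493  0.1023]
cradle all 3399 [635.4 103.3] [110.5  62. ] 87.9 z [0.006  0.0091 0.0423] mean [0.6291 0.1139]
plinth 2334 [635.4 103.3] [110.5  62. ] 87.9 z [0.0056 0.0086 0.0109] mean [0.6287 0.1124]
tips 391 [635.2 102.8] [91.7 54.4] 87.6 z [0.0362 0.04   0.0438] mean [0.6289 0.1182]
V 915 [635.6 102.5] [92.3 55.1] 87.6 z [0.0208 0.0345 0.0433] mean [0.6305 0.1183]
[[0.622, 0.057, 0.037], [0.621, 0.06, 0.039], [0.618, 0.062, 0.04], [0.619, 0.063, 0.04], [0.614, 0.065, 0.043], [0.612, 0.067, 0.042], [0.61, 0.068, 0.039], [0.613, 0.069, 0.041], [0.654, 0.137, 0.042], [0.627, 0.138, 0.035], [0.619, 0.139, 0.041], [0.646, 0.14, 0.034], [0.648, 0.14, 0.036], [0.658, 0.141, 0.043], [0.628, 0.142, 0.035], [0.654, 0.142, 0.041], [0.613, 0.143, 0.04], [0.623, 0.144, 0.038], [0.612, 0.145, 0.038], [0.649, 0.145, 0.036], [0.652, 0.146, 0.041], [0.628, 0.147, 0.035], [0.621, 0.147, 0.041], [0.659, 0.148, 0.038], [0.622, 0.148, 0.037], [0.615, 0.149, 0.036]]
```

View pics/wc11.png

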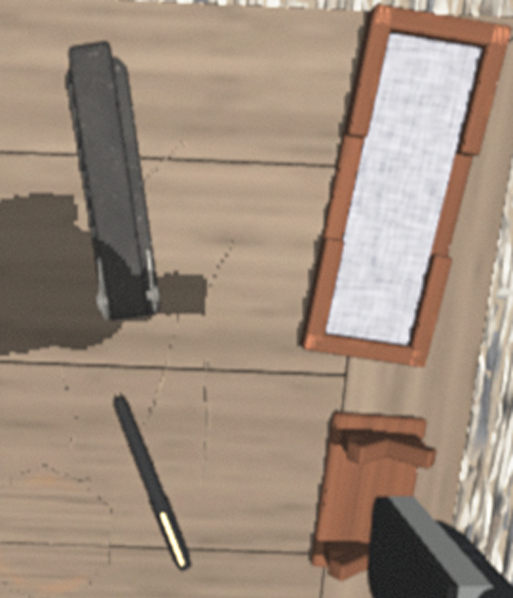

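```bash
python3 - <<'E'
from h import *
for n,i in(("wrist",11),("side",0)):
    w=cloud(load(n,i))
    for y in (.16,.2,.24,.28,.32,.36,.4):
        s=b(w,.2,.43,y-.02,y+.02,.012,.12); print(n,y,np.percentile(w[s][:,0],[1,99]).round(3) if s.sum()>5 else None, np.percentile(w[s][:,2],[50,99]).round(3) if s.sum()>5 else None)
E
python3 go.py .462 .2905 .12 100.5
```

```text
wrist 0.16 [0.264 0.336] [0.066 0.098]
wrist 0.2 [0.26  0.342] [0.052 0.098]
wrist 0.24 [0.268 0.356] [0.083 0.098]
wrist 0.28 None None
wrist 0.32 [0.29  0.343] [0.077 0.089]
wrist 0.36 [0.278 0.345] [0.085 0.089]
wrist 0.4 None None
side 0.16 [0.267 0.335] [0.072 0.097]
side 0.2 [0.259 0.342] [0.073 0.098]
side 0.24 [0.266 0.355] [0.059 0.097]
side 0.28 None None
side 0.32 [0.294 0.337] [0.084 0.088]
side 0.36 [0.271 0.343] [0.06  0.088]
side 0.4 None None
ee [0.494  0.215  0.2932] [1.80e+02 1.00e-01 9.22e+01] f [ 0.  -0.6  0.8] w 0.085 t 20.7
turn units [ 0.    0.01 -1.04] then shift units [ 2.67 -0.59  5.77]
```

```bash
python3 -m jog '[[0,0,-0.52,0,0,0,-1],[0,0,-0.52,0,0,0,-1],[0,0,0,0.6,-0.12,0.9,-1],[0,0,0,0.6,-0.12,0.9,-1],[0,0,0,0.6,-0.12,0.9,-1],[0,0,0,0.6,-0.12,0.9,-1],[0,0,0,0.27,-0.11,0.9,-1],[0,0,0,0,0,0.9,-1],[0,0,0,0,0,0,-1],[0,0,0,0,0,0,-1]]'; python3 go.py .462 .2905 .018 100.5; python3 snap.py 12 wrist;  python3 - <<'E'
from h import *
w=cloud(load("wrist",12)); S=(.40,.54,.17,.42)
rep("stapler all",w,b(w,*S,.005,.07)); rep("arm high",w,b(w,*S,.038,.06))
E
```

```text
time_s: 21.7
ee_pos: [0.4621, 0.2906, 0.132]
tool_rot: [180.0, 0.1, 100.5]
force: [0.5, 0.6, 0.9]
gripper_width: 0.0852
ee [0.4621 0.2906 0.132 ] [1.800e+02 1.000e-01 1.005e+02] f [0.5 0.6 0.9] w 0.0852 t 21.7
turn units [ 0.    0.01 -0.  ] then shift units [-0.  -0.   3.8]
stapler all 9646 [461.9 290.8] [ 36.1 151. ] 10.2 z [0.0079 0.0425 0.0454] mean [0.4606 0.2978]
arm high 6893 [461.4 293.9] [ 23.  141.8] 10.3 z [0.0388 0.0435 0.0455] mean [0.4603 0.2999]
```

View pics/wrist12.png

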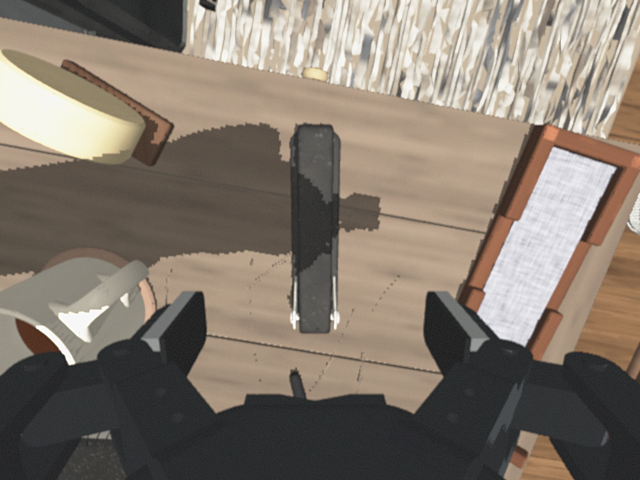

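```bash
python3 -m jog '[[0,0,0,0,0,0.6,-1],[0,0,0,0,0,0.8,-1],[0,0,0,0,0,0.8,-1],[0,0,0,0,0,0.8,-1],[0,0,0,0,0,0.6,-1],[0,0,0,0,0,0.2,-1],[0,0,0,0,0,0,-1],[0,0,0,0,0,0,-1]]'; python3 go.py .462 .2905 .018 100.5; python3 -m jog '[[0,0,0,0,0,0,1],[0,0,0,0,0,0,1],[0,0,0,0,0,0,1],[0,0,0,0,0,0,1],[0,0,0,0,0,0,1],[0,0,0,0,0,0,1],[0,0,0,0,0,0,1],[0,0,0,0,0,0,1],[0,0,0,0,0,0,1]]' 70; python3 go.py .462 .2905 .018 100.5
```

```text
time_s: 22.55
ee_pos: [0.4626, 0.2931, 0.0191]
tool_rot: [179.8, -0.1, 100.7]
force: [-0.2, -0.1, -0.2]
gripper_width: 0.0855
ee [0.4626 0.2931 0.0191] [ 1.798e+02 -1.000e-01  1.007e+02] f [-0.2 -0.1 -0.2] w 0.0855 t 22.55
turn units [ 0.02 -0.01  0.02] then shift units [-0.08 -0.03  0.04]
time_s: 23.45
ee_pos: [0.4614, 0.2928, 0.0178]
tool_rot: [179.9, -0.0, 100.7]
force: [0.4, 0.2, 4.5]
gripper_width: 0.022
ee [0.4614 0.2928 0.0178] [179.9  -0.  100.7] f [0.4 0.2 4.5] w 0.022 t 23.45
turn units [ 0.01 -0.    0.02] then shift units [-0.08  0.   -0.01]
```

```bash
python3 -m jog '[[0,0,0,0,0,-0.3,1],[0,0,0,0,0,-0.5,1],[0,0,0,0,0,-0.5,1],[0,0,0,0,0,-0.5,1],[0,0,0,0,0,0,1],[0,0,0,0,0,0,1]]'; python3 go.py .631 .2965 .072 83.9; python3 snap.py 13 scene side
```

```text
time_s: 24.05
ee_pos: [0.46, 0.2923, 0.0707]
tool_rot: [-179.9, 0.0, 100.7]
force: [-0.4, -0.8, -3.5]
gripper_width: 0.0216
ee [0.46   0.2923 0.0707] [-179.9    0.   100.7] f [-0.4 -0.8 -3.5] w 0.0216 t 24.05
turn units [-0.01  0.    2.1 ] then shift units [ 0.74  5.65 -0.04]
```

```bash
python3 - <<'E'
import cv2,numpy as np
a=cv2.imread("pics/scene13.png")[110:290,200:400]; b=cv2.imread("pics/side13.png")[190:370,180:380]
cv2.imwrite("pics/c13.png",cv2.resize(np.hstack([a,b]),None,fx=2,fy=2))
E
```

```text
(no output)
```

View pics/c13.png

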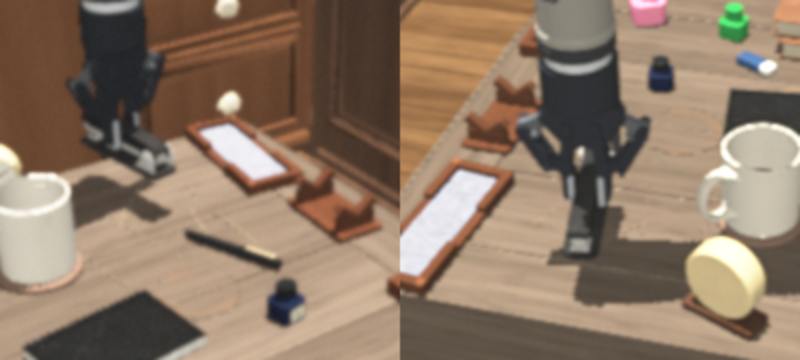

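```bash
python3 -m jog '[[0,0,0.7,0,0,0,1],[0,0,0.7,0,0,0,1],[0,0,0.7,0,0,0,1],[0,0,0,0.11,0.8,0,1],[0,0,0,0.11,0.8,0,1],[0,0,0,0.11,0.8,0,1],[0,0,0,0.11,0.8,0,1],[0,0,0,0.1,0.8,0,1],[0,0,0,0.1,0.8,0,1],[0,0,0,0.1,0.85,0,1]]'; python3 -m jog '[[0,0,0,0,0,0,1],[0,0,0,0,0,0,1]]'; python3 go.py .631 .2965 .026 83.9; python3 snap.py 14 wrist;  python3 - <<'E'
from h import *
w=cloud(load("wrist",14)); S=(.56,.70,.15,.42)
rep("stapler all",w,b(w,*S,.05,.12)); s=b(w,*S,.09,.12);rep("arm high",w,s)
for y in(.32,.34,.36):
  q=w[s&(abs(w[...,1]-y)<.01)]; print(y,np.median(q[:,0]).round(4),np.median(q[:,2]).round(4))
T=(.55,.75,.16,.45); rep("rim",w,b(w,*T,.0125,.021))
E
```

```text
time_s: 25.15
ee_pos: [0.6314, 0.2966, 0.0693]
tool_rot: [-179.8, 0.1, 83.9]
force: [0.0, 0.2, -3.9]
gripper_width: 0.0219
time_s: 25.35
ee_pos: [0.6311, 0.2957, 0.0694]
tool_rot: [-179.8, 0.1, 83.8]
force: [-0.4, -0.3, -3.9]
gripper_width: 0.0213
ee [0.6311 0.2957 0.0694] [-1.798e+02  1.000e-01  8.380e+01] f [-0.4 -0.3 -3.9] w 0.0213 t 25.35
turn units [-0.02  0.01 -0.01] then shift units [ 0.03 -0.01  1.45]
stapler all 26467 [630.6 304.2] [129.5  80.2] 63.7 z [0.0601 0.0954 0.1185] mean [0.6338 0.3191]
arm high 22457 [632.7 315.7] [76.8 92.6] 30.4 z [0.0908 0.0957 0.1187] mean [0.6334 0.3173]
0.32 0.6314 0.0959
0.34 0.6359 0.0946
0.36 0.6375 0.0922
rim 9004 [631.5 299.3] [185.9  78.4] 83.6 z [0.0144 0.0167 0.0182] mean [0.639 0.366]
```

View pics/wrist14.png

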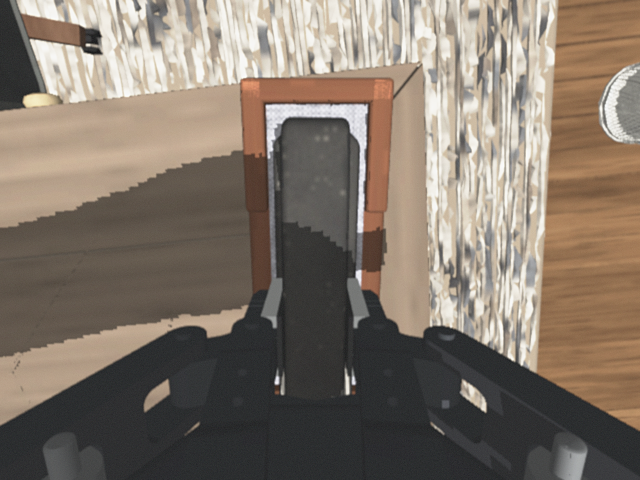

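```bash
python3 -m jog '[[0,0,0,0.03,0,0.3,1],[0,0,0,0,0,0.35,1],[0,0,0,0,0,0.3,1],[0,0,0,0,0,0.2,1],[0,0,0,0,0,0.1,1],[0,0,0,0,0,0.05,1],[0,0,0,0,0,0,1],[0,0,0,0,0,0,1]]'; python3 go.py .631 .2965 .026 83.9
```

```text
time_s: 26.2
ee_pos: [0.6323, 0.2976, 0.0329]
tool_rot: [179.9, -0.0, 83.9]
force: [0.8, 1.1, -3.1]
gripper_width: 0.0214
ee [0.6323 0.2976 0.0329] [179.9  -0.   83.9] f [ 0.8  1.1 -3.1] w 0.0214 t 26.2
turn units [ 0.01 -0.   -0.  ] then shift units [-0.04 -0.04  0.23]
```

```bash
python3 -m jog '[[0,0,0,-0.03,-0.04,0.07,1],[0,0,0,0,0,0.07,1],[0,0,0,0,0,0.05,1],[0,0,0,0,0,0,1],[0,0,0,0,0,0,1]]'; python3 go.py .631 .2965 .026 83.9
```

```text
time_s: 26.7
ee_pos: [0.6306, 0.2968, 0.0266]
tool_rot: [-180.0, 0.0, 83.9]
force: [-0.4, -0.2, -3.2]
gripper_width: 0.0214
ee [0.6306 0.2968 0.0266] [-180.     0.    83.9] f [-0.4 -0.2 -3.2] w 0.0214 t 26.7
turn units [-0.  0. -0.] then shift units [-0.01  0.02  0.02]
```

```bash
python3 -m jog '[[0,0,0,0,0,0.05,1],[0,0,0,0,0,0.03,1],[0,0,0,0,0,0,1],[0,0,0,0,0,0,1]]'; python3 go.py .631 .2965 .026 83.9
```

```text
time_s: 27.1
ee_pos: [0.6311, 0.2969, 0.0259]
tool_rot: [179.9, -0.1, 83.9]
force: [-1.7, -0.4, 5.8]
gripper_width: 0.0215
ee [0.6311 0.2969 0.0259] [ 1.799e+02 -1.000e-01  8.390e+01] f [-1.7 -0.4  5.8] w 0.0215 t 27.1
turn units [ 0.01 -0.01 -0.  ] then shift units [-0.01 -0.   -0.  ]
```

```bash
python3 -m jog '[[0,0,0,0,0,0,-1],[0,0,0,0,0,0,-1],[0,0,0,0,0,0,-1],[0,0,0,0,0,0,-1],[0,0,0,0,0,-0.4,-1],[0,0,0,0,0,-0.9,-1],[0,0,0,0,0,-0.9,-1],[0,0,0,0,0,-0.9,-1],[0,0,0,0,0,-0.9,-1],[0,0,0,0,0,-0.9,-1]]'; python3 -m jog '[[0,0,-0.2,-0.6,-0.7,-0.7,-1],[0,0,-0.2,-0.6,-0.7,-0.7,-1],[0,0,-0.2,-0.6,-0.7,-0.7,-1],[0,0,-0.2,-0.6,-0.7,-0.7,-1],[0,0,0,-0.6,-0.5,-0.7,-1],[0,0,0,-0.6,0,0,-1],[0,0,0,0,0,0,-1],[0,0,0,0,0,0,-1]]'; python3 snap.py 15 wrist; python3 - <<'E'
from h import *
z=load("wrist",15); w=cloud(z); p=z["p"]; hsv=cv2.cvtColor(p,cv2.COLOR_BGR2HSV)
T=(.55,.75,.16,.45); rep("rim",w,b(w,*T,.0125,.0185)&(hsv[...,1]>90)); rep("arm",w,b(w,*T,.046,.08)); rep("stapler",w,b(w,*T,.023,.08))
s=b(w,*T,.03,.08)
for y in np.arange(.23,.37,.02):
  q=w[s&(abs(w[...,1]-y)<.01)]; print(y.round(2),np.median(q[:,0]).round(4),np.median(q[:,2]).round(4),end=";")
w0=cloud(load("wrist",11)); s=b(w0,.4,.54,.17,.42,.03,.07)
print()
for y in np.arange(.23,.37,.02):
  q=w0[s&(abs(w0[...,1]-y)<.01)]; print(y.round(2),np.median(q[:,0]).round(4),np.median(q[:,2]).round(4),end=";")
print()
Pn=(.42,.56,.0,.19); rep("pen",w,b(w,*Pn,.005,.03))
C=(.57,.70,.02,.19); rep("plinth",w,b(w,*C,.005,.012)); rep("V",w,b(w,*C,.025,.06))
E
```

```text
time_s: 28.1
ee_pos: [0.6308, 0.2966, 0.1736]
tool_rot: [179.9, -0.0, 83.9]
force: [-0.1, 1.0, -0.3]
gripper_width: 0.0853
time_s: 28.9
ee_pos: [0.5275, 0.1944, 0.2757]
tool_rot: [-180.0, -0.0, 90.2]
force: [0.2, -0.4, -0.5]
gripper_width: 0.0855
rim 4293 [630.7 293.7] [195.3  78.5] 83.7 z [0.014  0.0165 0.0182] mean [0.6319 0.3055]
arm 3759 [630.7 297.1] [142.2  23.4] 83.6 z [0.0466 0.0512 0.0536] mean [0.6305 0.3004]
stapler 4386 [629.  296.3] [148.1  36.1] 85.1 z [0.0353 0.0508 0.0536] mean [0.6292 0.2958]
0.23 0.6222 0.0453;0.25 0.6233 0.0502;0.27 0.6262 0.0518;0.29 0.6284 0.0521;0.31 0.6307 0.0523;0.33 0.6332 0.0512;0.35 0.6353 0.0498;
0.23 0.4725 0.0394;0.25 0.4697 0.043;0.27 0.466 0.0441;0.29 0.4622 0.0445;0.31 0.4584 0.0443;0.33 0.455 0.0434;0.35 0.4513 0.0414;
pen 991 [491.7 104.3] [ 12.9 130. ] 22.4 z [0.0075 0.012  0.0156] mean [0.4925 0.1044]
plinth 3134 [635.8 103.1] [111.1  62.1] 87.8 z [0.0064 0.0086 0.0105] mean [0.6336 0.1076]
V 1099 [635.8 102.6] [92.3 55. ] 87.7 z [0.0255 0.0355 0.0435] mean [0.634  0.1076]
```

View pics/wrist15.png

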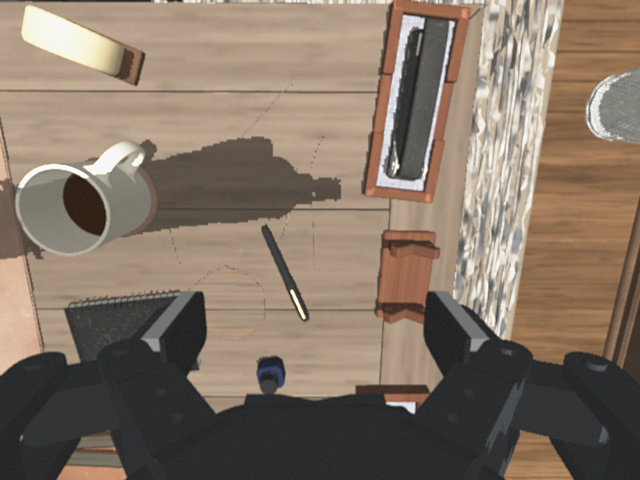

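Stapler is seated: everywhere 8 mm above its desk height. Now the pen.

```bash
python3 go.py .4918 .104 .12 112.4
```

```text
ee [0.5272 0.1952 0.2751] [-179.9   -0.    90.3] f [ 0.3  0.4 -0.5] w 0.0854 t 28.95
turn units [-0.01 -0.   -2.76] then shift units [-2.36 -2.25  5.17]
```

```bash
python3 -m jog '[[0,0,-0.69,0,0,0,-1],[0,0,-0.69,0,0,0,-1],[0,0,-0.69,0,0,0,-1],[0,0,-0.69,0,0,0,-1],[0,0,0,-0.6,-0.55,0.9,-1],[0,0,0,-0.6,-0.55,0.9,-1],[0,0,0,-0.6,-0.55,0.9,-1],[0,0,0,-0.56,-0.6,0.9,-1],[0,0,0,0,0,0.8,-1],[0,0,0,0,0,0.8,-1]]'; python3 -m jog '[[0,0,0,0,0,0,-1],[0,0,0,0,0,0,-1]]'; python3 snap.py 16 wrist;  python3 - <<'E'
from h import *
w=cloud(load("wrist",16)); Pn=(.42,.56,.0,.19); rep("pen",w,b(w,*Pn,.005,.03));rep("pen hi",w,b(w,*Pn,.009,.03))
E
python3 go.py .4918 .104 .002 112.4
```

```text
time_s: 29.95
ee_pos: [0.4913, 0.1033, 0.1182]
tool_rot: [-179.9, -0.0, 112.3]
force: [0.2, -0.6, -0.1]
gripper_width: 0.0852
time_s: 30.15
ee_pos: [0.4918, 0.1039, 0.1197]
tool_rot: [-179.9, 0.0, 112.4]
force: [-0.1, 0.5, 1.0]
gripper_width: 0.0853
pen 2755 [491.3 103.9] [ 12.6 129.8] 22.8 z [0.0077 0.012  0.0155] mean [0.4912 0.1053]
pen hi 2572 [491.5 103.6] [ 12.5 129.1] 22.8 z [0.0093 0.0121 0.0155] mean [0.4919 0.1038]
ee [0.4927 0.1038 0.1206] [180.    0.  112.4] f [ 0.9 -0.1  0.4] w 0.0855 t 30.2
turn units [0. 0. 0.] then shift units [ 0.02 -0.02  3.95]
```

View pics/wrist16.png

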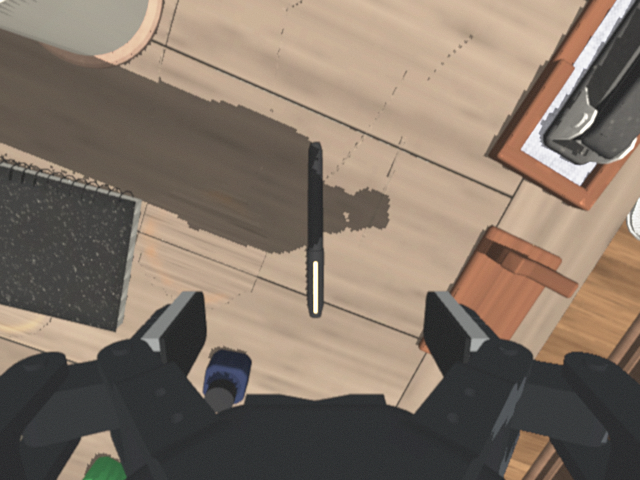

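```bash
python3 -m jog '[[0,0,0,0,-0.02,0.6,-1],[0,0,0,0,0,0.8,-1],[0,0,0,0,0,0.8,-1],[0,0,0,0,0,0.7,-1],[0,0,0,0,0,0.5,-1],[0,0,0,0,0,0.3,-1],[0,0,0,0,0,0.2,-1],[0,0,0,0,0,0,-1],[0,0,0,0,0,0,-1]]'; python3 go.py .4916 .1038 .002 112.4
```

```text
time_s: 31.1
ee_pos: [0.4922, 0.1031, 0.0041]
tool_rot: [179.9, 0.0, 112.4]
force: [-0.1, 0.1, 0.5]
gripper_width: 0.0855
ee [0.4922 0.1031 0.0041] [179.9   0.  112.4] f [-0.1  0.1  0.5] w 0.0855 t 31.1
turn units [ 0.01  0.   -0.  ] then shift units [ 0.03 -0.01  0.07]
```

```bash
python3 -m jog '[[0,0,0,0,0,0.05,1],[0,0,0,0,0,0,1],[0,0,0,0,0,0,1],[0,0,0,0,0,0,1],[0,0,0,0,0,0,1],[0,0,0,0,0,0,1],[0,0,0,0,0,0,1],[0,0,0,0,0,0,1],[0,0,0,0,0,0,1],[0,0,0,0,0,0,1]]' 30; python3 go.py .4918 .104 .002 112.4; python3 -m jog '[[0,0,0,0,0,-0.3,1],[0,0,0,0,0,-0.6,1],[0,0,0,0,0,-0.7,1],[0,0,0,0,0,-0.7,1],[0,0,0,0,0,0,1],[0,0,0,0,0,0,1]]'; python3 go.py .6358 .1028 .07 87.8; python3 snap.py 17 wrist
```

```text
time_s: 32.1
ee_pos: [0.4914, 0.103, 0.0019]
tool_rot: [180.0, -0.0, 112.4]
force: [-0.7, 0.3, 2.4]
gripper_width: 0.0104
ee [0.4914 0.103  0.0019] [180.   -0.  112.4] f [-0.7  0.3  2.4] w 0.0104 t 32.1
turn units [ 0. -0. -0.] then shift units [ 0.03  0.03 -0.  ]
time_s: 32.7
ee_pos: [0.4915, 0.1031, 0.0711]
tool_rot: [179.9, -0.0, 112.4]
force: [-0.7, -0.1, -0.2]
gripper_width: 0.0098
ee [0.4915 0.1031 0.0711] [179.9  -0.  112.4] f [-0.7 -0.1 -0.2] w 0.0098 t 32.7
turn units [ 0.01 -0.    3.07] then shift units [0.17 4.81 0.04]
```

View pics/wrist17.png

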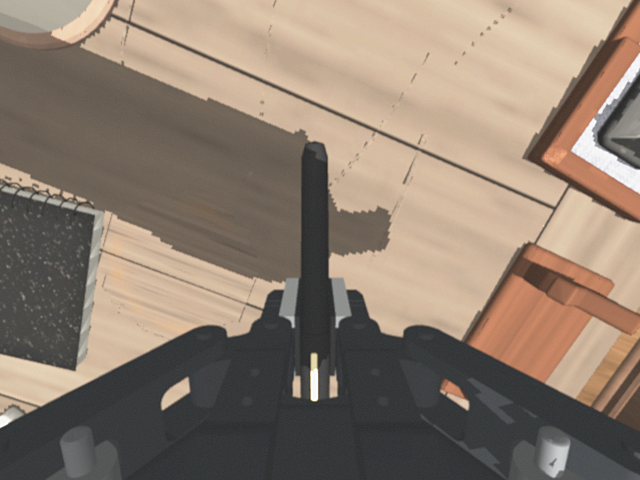

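```bash
python3 -m jog '[[0,0,0.77,0,0,0,1],[0,0,0.77,0,0,0,1],[0,0,0.77,0,0,0,1],[0,0,0.76,0,0,0,1],[0,0,0,0.03,0.8,0,1],[0,0,0,0.03,0.8,0,1],[0,0,0,0.03,0.8,0,1],[0,0,0,0.03,0.8,0,1],[0,0,0,0.03,0.8,0,1],[0,0,0,0.02,0.81,0,1]]'; python3 -m jog '[[0,0,0,0,0,0,1],[0,0,0,0,0,0,1]]'; python3 go.py .6358 .1028 .0295 87.8; python3 snap.py 18 wrist; python3 - <<'E'
from h import *
w=cloud(load("wrist",18)); s=b(w,.6,.67,.12,.2,.06,.1); rep("pen",w,s)
for y in(.14,.15,.16,.165):
  q=w[s&(abs(w[...,1]-y)<.004)]; print(y,np.median(q[:,0]).round(4),np.percentile(q[:,2],95).round(4))
E
```

```text
time_s: 33.75
ee_pos: [0.6353, 0.1026, 0.0687]
tool_rot: [-179.8, 0.0, 87.8]
force: [0.3, -0.4, -0.9]
gripper_width: 0.0097
time_s: 33.95
ee_pos: [0.6346, 0.102, 0.0689]
tool_rot: [-179.8, 0.1, 87.8]
force: [0.3, -0.3, -0.9]
gripper_width: 0.0097
ee [0.6346 0.102  0.0689] [-1.798e+02  1.000e-01  8.780e+01] f [ 0.3 -0.3 -0.9] w 0.0097 t 33.95
turn units [-0.02  0.01 -0.  ] then shift units [0.03 0.04 1.31]
pen 3352 [636.  143.7] [47.7 10.8] 88.1 z [0.0745 0.0781 0.08  ] mean [0.636  0.1437]
0.14 0.6358 0.0796
0.15 0.6362 0.0795
0.16 0.6366 0.0791
0.165 0.6368 0.0787
```

View pics/wrist18.png

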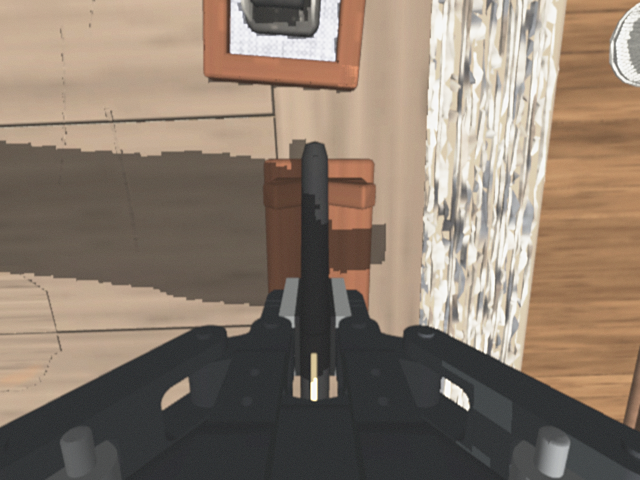

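```bash
python3 -m jog '[[0,0,0,0.03,0.03,0.3,1],[0,0,0,0,0,0.3,1],[0,0,0,0,0,0.3,1],[0,0,0,0,0,0.2,1],[0,0,0,0,0,0.1,1],[0,0,0,0,0,0,1],[0,0,0,0,0,0,1]]'; python3 go.py .6358 .1028 .0300 87.8
```

```text
time_s: 34.7
ee_pos: [0.6369, 0.1033, 0.035]
tool_rot: [180.0, -0.0, 87.8]
force: [0.3, -0.4, 0.1]
gripper_width: 0.01
ee [0.6369 0.1033 0.035 ] [180.   -0.   87.8] f [ 0.3 -0.4  0.1] w 0.01 t 34.7
turn units [ 0. -0. -0.] then shift units [-0.02 -0.04  0.17]
```

```bash
python3 -m jog '[[0,0,0,-0.02,-0.04,0.06,1],[0,0,0,0,0,0.06,1],[0,0,0,0,0,0.04,1],[0,0,0,0,0,0,1],[0,0,0,0,0,0,1]]'; python3 go.py .6358 .1028 .0300 87.8
```

```text
time_s: 35.2
ee_pos: [0.636, 0.1027, 0.0304]
tool_rot: [179.9, 0.0, 87.8]
force: [2.1, -0.1, 1.0]
gripper_width: 0.01
ee [0.636  0.1027 0.0304] [179.9   0.   87.8] f [ 2.1 -0.1  1. ] w 0.01 t 35.2
turn units [0.01 0.   0.  ] then shift units [ 0.   -0.01  0.01]
```

```bash
python3 -m jog '[[0,0,0,0,0,0.02,1],[0,0,0,0,0,0,0.6],[0,0,0,0,0,0,0.3],[0,0,0,0,0,0,0],[0,0,0,0,0,0,0],[0,0,0,0,0,0,0]]'; python3 -m jog '[[0,0,0,0,0,-0.3,0],[0,0,0,0,0,-0.6,0],[0,0,0,0,0,-0.8,-0.5],[0,0,0,0,0,-0.9,-1],[0,0,0,0,0,-0.9,-1],[0,0,0,0,0,-0.9,-1],[0,0,0,0,0,-0.9,-1],[0,0,0,0,0,-0.9,-1],[0,0,0,0,0,-0.9,-1],[0,0,0,0,0,0,-1]]'; python3 -m jog '[[0,0,0,-0.6,-0.7,-0.2,-1],[0,0,0,-0.3,-0.7,0,-1],[0,0,0,0,-0.7,0,-1],[0,0,0,0,-0.7,0,-1],[0,0,0,0,0,0,-1],[0,0,0,0,0,0,-1],[0,0,0,0,0,0,-1]]'; python3 snap.py 19 wrist scene side; python3 - <<'E'
from h import *
w=cloud(load("wrist",19)); z=load("wrist",19); hsv=cv2.cvtColor(z["p"],cv2.COLOR_BGR2HSV)
blk=(hsv[...,2]<90)&(hsv[...,1]<110)
s=b(w,.6,.67,.02,.2,.028,.06)&blk; rep("pen",w,s)
for y in(.05,.07,.09,.11,.13,.15,.16):
  q=w[s&(abs(w[...,1]-y)<.006)]; print(y,len(q) and (np.median(q[:,0]).round(4),np.percentile(q[:,2],90).round(4)))
B=(.58,.68,-.15,-.05); rep("cap",w,b(w,*B,.06,.08)); rep("body",w,b(w,*B,.03,.05))
for n in("scene","side","wrist"):
    print(n, [np.round(proj(load(n,19),(.6358,.1028,.034)))])
E
```

```text
time_s: 35.8
ee_pos: [0.6352, 0.1028, 0.0292]
tool_rot: [-180.0, -0.0, 87.8]
force: [-0.0, -0.2, -0.6]
gripper_width: 0.0426
time_s: 36.8
ee_pos: [0.6379, 0.1022, 0.2481]
tool_rot: [179.4, -0.1, 87.8]
force: [0.9, -0.5, 1.0]
gripper_width: 0.0853
time_s: 37.5
ee_pos: [0.5512, 0.0791, 0.2484]
tool_rot: [179.9, 0.0, 87.8]
force: [0.5, -0.0, 0.2]
gripper_width: 0.0857
pen 1366 [641.  101.6] [125.5  45.9] 74.6 z [0.0335 0.0392 0.042 ] mean [0.6348 0.1083]
0.05 (np.float64(0.6305), np.float64(0.0415))
0.07 (np.float64(0.6309), np.float64(0.0415))
0.09 (np.float64(0.6336), np.float64(0.0417))
0.11 (np.float64(0.635), np.float64(0.0407))
0.13 (np.float64(0.6357), np.float64(0.0405))
0.15 (np.float64(0.6369), np.float64(0.0399))
0.16 (np.float64(0.6372), np.float64(0.0394))
cap 747 [ 629.6 -102.8] [31.2 32. ] 2.4 z [0.0607 0.0667 0.0679] mean [ 0.6293 -0.1013]
body 1142 [ 629.2 -102.4] [47.9 47.9] 1.0 z [0.031  0.0425 0.0473] mean [ 0.6259 -0.0918]
scene [array([366., 205.])]
side [array([230., 241.])]
wrist [array([400., 181.])]
```

View pics/wrist19.png

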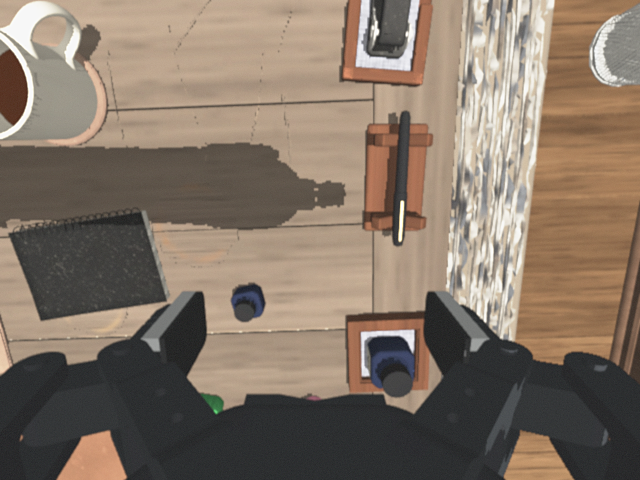

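View pics/scene19.png

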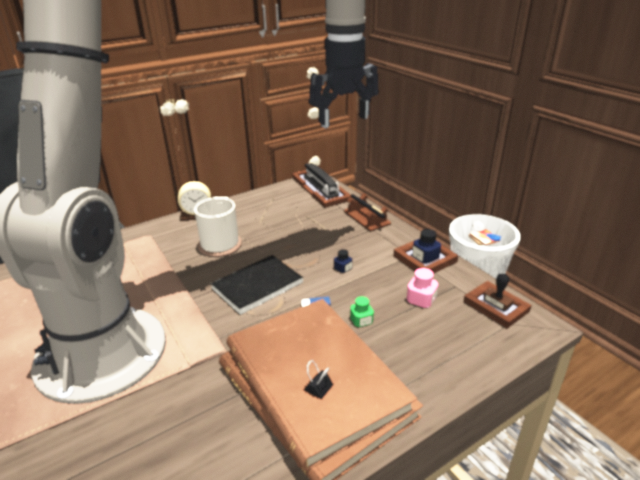

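View pics/side19.png

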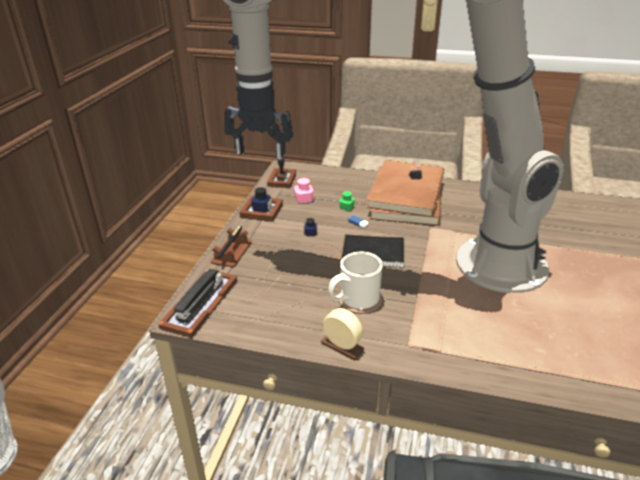

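All four items are seated, and the clock and mug are at the same pixels as before. Handing in.

```bash
python3 -c "
from plant import finish_job
print(finish_job())"
```

```text
the job is handed in; nothing more can be done
None
```

I put all four things back in their stands and handed the job in at about 37.5 s of the 112 s. The ink bottle went first and stayed upright, then the stamp, the stapler and the pen. `finish_job` gives no verdict, so what follows rests on my own camera checks.

- **Ink bottle:** I took the larger blue bottle (48 mm body); the other blue one is only about 32 mm. It stands in the square well within about 1 mm of centre and 1° of square. Its base measures at the well's floor.
- **Stamp:** it is in the short pocket within about 1 mm of centre and 1–2° of square. The top of its foot is at 26.6 mm, the right height for resting on the pocket floor.
- **Stapler:** it is in the trough, and its top measures about 8 mm higher all along than it did on the desk. That matches resting on the trough floor.
- **Pen:** it lies across both cradles, centred. Its top is at 40–41 mm, which puts its axis at about 34 mm.
- **Clock and mug:** both look unmoved in the last scene and side pictures. The gripper is open and clear of everything.

One check disagreed: the last colour mask for the pen also picked up dark parts of the cradle, so its outline came out too wide. I judged the pen by its height along its length and by the picture instead.

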